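Tighten a tube-fitting nut one flat past finger-tight

TASK

Run the brass tube nut on the aluminium block clockwise with the fingers alone until you feel it come up finger-tight. Then tighten it one flat of the hexagon (a sixth of a turn) further with the slotted ring spanner, fitting it over the nut gently, and lay the spanner back across its black rest. Leave everything else where it stands.

Things in the scene. Friction and masses are not known exactly. Their poses are not given: they have to be found in the camera images.
- nut: brass hexagon nut, 32 mm across flats, 37 mm across corners, 20 mm tall. Origin at its centre, 81 mm above the bench, z up; corners at its +x and -x, so flats face along its y and at 30 and 150 degrees from x. It is held on its thread and turns about its own z: clockwise seen from above tightens it and lowers it 2 mm a turn. It stays where it is left. A red dot on top marks the +x corner.
- nut_top (a point): centre of the nut's top face, 10 mm above its origin. The nut starts 0.5 to 1.25 rad short of finger-tight and runs freely (about 0.03 N m); at finger-tight the resistance jumps to 0.25 N m, and rises to 0.35 N m a quarter turn on. Where that comes differs every time: it is felt, not seen.
- tube_end (a point): top of the upright copper tube through the nut (16 mm thick, red cap), 27 mm above the nut's centre. Below the nut is a 23 mm round stem, down to a 38 mm flange 32 mm below the nut's centre: fingertips may reach 25 mm below the nut's centre.
- block: fixed aluminium block 64x56 mm, top 45 mm above the bench, on a dark steel plate 110x90x8 mm; origin at the centre of the plate's underside. The fitting stands upright on its middle.
- spanner: steel tube-nut spanner: a hexagon ring, open by a slot at its front, on a flat handle; 190 mm long, about 160 g. Lies flat; origin on its underside, 90 mm from the ring's centre; +y along the handle to its plain end, ring at -y, z up. Handle 13 mm wide, 8 mm thick (2 to 10 mm above the underside), from y = -68 to y = +78 mm.
- spanner_grip (a point): middle of the spanner's handle where it is gripped across its 13 mm width, 6 mm above the spanner's origin. Axes as the spanner's.
- spanner_ring (a point): centre of the ring, where the nut's centre goes: 90 mm from spanner_grip toward -y, same height. Axes as the spanner's. The ring is 12 mm high, 34 mm across its inner flats, walls 6 mm thick; it goes over tube and nut from above. The inner flats face along the spanner's y and 60 degrees either side of it. It turns freely about 7 degrees each way on the nut before it bears.
- rest_place (a point): place of the spanner's origin on its rest (within 2 mm), 28 mm above the bench; y runs along the spanner to its plain end. A fixed black rest on a base 34x130x6 mm, with two saddles 8 mm thick and 28 mm high, 51 mm to the -y side and 45 mm to the +y side of this point, each with 5 mm lips 28 mm apart.
- parts_jar: bystander: small clear jar with black lid, 45x45x56 mm, origin under its centre
- eye_loupe: bystander: black eye loupe lying on its side, 33x41x34 mm, origin under its centre
- dust_blower: bystander: dark red rubber blower standing upright, 48x48x98 mm, origin under its centre
There are look-alikes about, which are no part of the job. What is shaped like the spanner but red is not meant.

How it is judged:
By the outcome, as a careful person would: the job done as asked, in the order asked, and still so for the second after the job is handed in, with the robot touching nothing.
It also fails if it takes over 72 s, if anything falls off the work surface, if the arm or the gripper's body presses on something with over 40 N, if the wrist force passes 120 N, or if a joint passes its speed limit or range.

ROBOT

A 7-joint arm with a two-finger parallel gripper is mounted at the origin on a cart in front of the work surface, level with it; the furniture and walls round the work are solid. World frame = base frame: x ahead of the robot, y to its left, z up, the work surface at z = 0. Lengths are in m, angles in degrees, forces in N, time in s.
With the tool pointing down it reaches from about 0.425 to 0.875 m from the base axis. Payload 4.7 kg.
Tool frame: the origin (TCP) lies on the centre line of the jaws, within the pads' length; the fingertips stand ahead of it and the grasp point (between the pads) lies 2 mm behind it (env.tip_reach is the x of the fingertips in the tool frame, in m); x points along the fingers, z is the direction in which the jaws open and shut, and the axes are right-handed (so a half turn about x gives the same grasp; the last joint's range is limited). The gripper opens to 87 mm and grips with 3 to 60 N. Pads are 19 mm wide; open, the fingers measure 117 mm over their backs; the gripper's body (75 mm by 190 mm) begins 51 mm behind the grasp point.
Start: joints at [78.1, 18.392, -4.016, 83.108, 1.295, 78.541, -3.26], TCP at [0.143, -0.634, 0.24] pointing down, gripper open.
Joint ranges: [-163.93, 163.93], [-17.29, 119.83], [-79.2, 71.16], [3.27, 140.29], [-89.18, 269.18], [5.43, 117.66], [-154.24, 154.24]. Speed limits (degrees/s): [147.25, 147.25, 180, 180, 180, 180, 180].

INTERFACE

Orientations are given as [roll, pitch, yaw] about the fixed x, y, z axes, in that order (R = Rz(yaw) Ry(pitch) Rx(roll)).
In Python, from cell import telemetry, optics, env, models gives the robot as it stands.
- The arm moves only by the shell command python3 -m pendant 'ROWS' [FORCE]. ROWS is JSON, a list of rows, each a list of 3 entries, a list of its own where there are three numbers: the finger opening in mm, from 0 to 87, then the shift along the tool's x, y, z in mm, then the turn, a rotation vector about the tool's x, y, z in rad. A call has 1 to 10 rows; each row is the pose to reach, as a shift and turn from the pose commanded when the call began, along the tool's axes at that moment; what a row does not reach only later rows make up. A row lasts 1/12 s, in which the tool goes at most 41.7 mm and 7.16 degrees, less where a joint would pass 70% of its speed; a pose out of reach is approached as far as the arm can. A call with a gripper value outside its range is refused whole. The fingers move at their own pace and stop on an object; FORCE is the grip in N (left out, the last holds). Time passes only in rows, so rows that repeat a pose let the fingers close. It gives the time, the measured TCP pose, the force and the opening at its end, in the units of the state.
- telemetry.get_obs(): the state, without advancing time (a new reading comes with each control period).
- optics.read_camera(name): name is "scene" or "top"; returns a dict with "image" (400x640x3 uint8, blue, green, red), "range_z" (400x640 float32, m along the optical axis (not along the pixel's ray), 0 where there is no reading), "fx", "fy", "cx", "cy" (pixels), "cam_to_world" (4x4, takes a point from camera to world coordinates). Camera axes: x right, y up, looking along -z (the intrinsics and any distortion apply to the point x, -y, -z); pixel columns grow to the right and rows downward; lengths in m; the calibration is good to about 2 mm. A picture is of the moment at which its call begins.
- env.sign_off(): hands the job in, once; it reports no verdict.
Trained networks look in the newest picture that a camera, given by its name, has taken for a name from the list of things; names that differ only in an ending like _2 or _b are one class to them, and where a whole thing is asked for, a point or a joint stands for the part that bears it (a point fixed in the world has none). Each returns a list of dicts, best first, with "confidence" (0 to 1); they miss things now and then, are a little off and sometimes report something else, mostly with a low value. They report only what shows in the picture. A call takes as long as a camera call. They do not tell look-alikes from the thing itself.
- models.masks_of(camera, label): "pixels" (400x640 bool, what is visible of it) and "extent" ([left, top, right, bottom] as shares, 0 to 1, of the picture: columns of its width, rows of its height, round what is visible of it).
- models.landmark_of(camera, label): "centre" ([row, column] as shares, 0 to 1, of the picture: columns of its width, rows of its height: a listed point, or the origin of a listed thing).
The state is a dict: "time_s": time; "qpos": joint angles; "joint_velocities": joint speeds; "effort": joint torques, N m; "tool_pos": TCP position; "tool_rot": TCP orientation; "force": force on the tool from outside, world axes, zero at the start; "wrist_torque": the same for the moment, N m; "grip_width": finger opening in m.
Only numpy, scipy, OpenCV 4.12 (cv2) and the standard library are available. Lean on these libraries where they do the work, as an engineer would, in place of code of your own. Each camera call takes 0.05 s, during which the arm holds its last target.

## Working session

There is one attempt and no reset: what is moved stays moved. The work goes in short steps, Python scripts to look and compute and a shell command to move; the robot and the scene stay as the last step left them, time stands still between calls to the robot, and variables do not carry over. Pictures are saved under pics/ and viewed, and the job is handed in when it is done.

```bash
ls; mkdir -p pics; python3 - <<'E'
from cell import telemetry, optics, env, models
import cv2
o=telemetry.get_obs(); print(o, env.tip_reach)
for c in ("scene","top"):
    r=optics.read_camera(c); cv2.imwrite(f"pics/{c}0.png",r["image"]); print(c,r["fx"],r["cx"],r["cy"],r["cam_to_world"].round(3).tolist(), [k for k in r])
    for l in ["nut","nut_top","tube_end","block","spanner","spanner_grip","spanner_ring","rest_place","parts_jar","eye_loupe","dust_blower"]:
        print(l,[(round(d["confidence"],2),[round(d["centre"][0]*400,1),round(d["centre"][1]*640,1)]) for d in models.landmark_of(c,l)])
E
```

```text
pics
{'time_s': 0.0, 'qpos': array([78.10100141, 18.43856157, -4.01663606, 83.17532848,  1.29479904,
       78.53874987, -3.26069892]), 'joint_velocities': array([ 0.00487348, -0.03639839,  0.02426061,  0.02406195, -0.11711675,
       -0.04157777, -0.01180456]), 'effort': array([-2.05087149e-04, -4.91285992e+01, -4.03963253e-01, -3.12527740e+01,
       -6.38463395e-02,  4.35392931e-02,  1.72442733e-04]), 'tool_pos': array([ 0.14282835, -0.63358747,  0.23846352]), 'tool_rot': array([-177.26427483,   89.89247225,  105.44479196]), 'force': array([-0.05224626, -0.22925127,  0.09026295]), 'wrist_torque': array([-0.01295773,  0.03520362, -0.03874781]), 'grip_width': 0.08688579579271634} 0.017
scene 412.99737894294924 316.9564479782341 198.2507442559397 [[-0.726, 0.477, -0.496, 0.022], [-0.688, -0.523, 0.503, 0.528], [-0.019, 0.706, 0.708, 0.92], [0.0, 0.0, 0.0, 1.0]] ['image', 'range_z', 'fx', 'fy', 'cx', 'cy', 'cam_to_world']
nut [(0.52, [270.6, 274.0])]
nut_top [(0.66, [265.8, 272.7])]
tube_end [(0.96, [259.9, 275.4])]
block [(0.93, [286.5, 278.8])]
spanner [(0.57, [154.1, 392.3])]
spann
[... 320 characters left out ...]
4 [[-0.069, 0.976, -0.207, 0.32], [-0.998, -0.068, 0.009, -0.05], [-0.005, 0.207, 0.978, 1.364], [0.0, 0.0, 0.0, 1.0]] ['image', 'range_z', 'fx', 'fy', 'cx', 'cy', 'cam_to_world']
nut [(0.39, [236.5, 238.4]), (0.24, [232.0, 240.7])]
nut_top [(0.53, [232.0, 239.8])]
tube_end [(0.81, [232.0, 236.9]), (0.54, [233.0, 239.3])]
block [(0.62, [237.9, 243.2])]
spanner [(0.76, [215.9, 350.9]), (0.58, [188.9, 453.5])]
spanner_grip [(0.71, [214.6, 351.6]), (0.5, [186.7, 452.6])]
spanner_ring [(0.65, [217.7, 452.0]), (0.52, [186.0, 357.0])]
rest_place [(0.53, [216.4, 351.5])]
parts_jar [(0.48, [223.6, 185.2])]
eye_loupe [(0.5, [180.6, 324.0])]
dust_blower [(0.74, [218.9, 350.6]), (0.53, [191.3, 180.8])]
```

View pics/scene0.png

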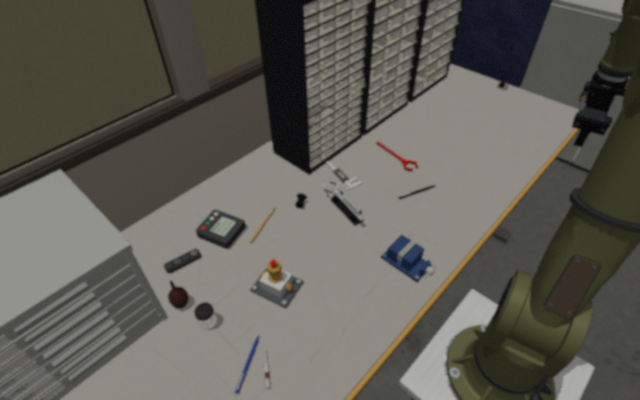

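View pics/top0.png

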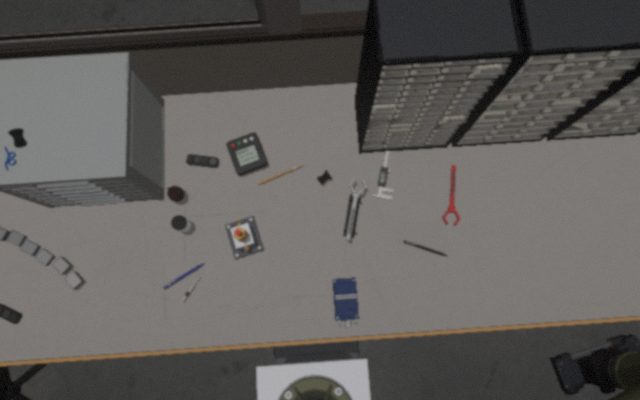

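The scene picture shows the nut fitting at about (275,268), the steel spanner on its rest at (345,205), and the red look-alike at (398,155). In the top picture the fitting is at (240,235) and the spanner runs from its ring at (358,186) to its end at (348,240). Next I'll zoom in and measure.

```bash
cat > h.py <<'E'
from cell import telemetry, optics, env, models
import cv2, numpy as np
from scipy.spatial.transform import Rotation as R
def ray(r,row,col):
    d=np.array([(col-r["cx"])/r["fx"],-(row-r["cy"])/r["fy"],-1.0]); T=r["cam_to_world"]; return T[:3,3],T[:3,:3]@d
def atz(r,row,col,z):
    o,d=ray(r,row,col); return o+d*(z-o[2])/d[2]
def cloud(r):
    v,u=np.mgrid[0:400,0:640]; z=r["range_z"]; 
    p=np.stack([(u-r["cx"])/r["fx"]*z,-(v-r["cy"])/r["fy"]*z,-z],-1); T=r["cam_to_world"]
    return p@T[:3,:3].T+T[:3,3]
def proj(r,p):
    T=r["cam_to_world"]; q=T[:3,:3].T@(np.array(p)-T[:3,3]); return r["cy"]-r["fy"]*q[1]/-q[2], r["cx"]+r["fx"]*q[0]/-q[2]
def crop(r,name,row,col,h=30,s=10):
    i=r["image"][max(0,int(row-h)):int(row+h),max(0,int(col-h)):int(col+h)]; cv2.imwrite(name,cv2.resize(i,None,fx=s,fy=s,interpolation=cv2.INTER_CUBIC))
E
python3 - <<'E'
from h import *
ims=[]
for c,n,s in (("scene",(268,275),(203,345)),("top",(235,240),(212,353))):
    r=optics.read_camera(c)
    for k,(row,col) in enumerate((n,s)):
        crop(r,"/tmp/a.png",row,col,h=[20,32][k],s=[20,12.5][k]); a=cv2.resize(cv2.imread("/tmp/a.png"),(400,400)); ims.append(cv2.convertScaleAbs(a,alpha=1.4))
    P=cloud(r)
    for l,z in [("nut_top",.091),("tube_end",.108),("nut",.081),("block",0),("spanner_grip",.034),("spanner_ring",.034),("rest_place",.028),("spanner",.028)]:
        for d in models.landmark_of(c,l):
            row,col=d["centre"][0]*400,d["centre"][1]*640
            print(c,l,round(d["confidence"],2),atz(r,row,col,z).round(4),P[int(round(row)),int(round(col))].round(3))
    m=[d for d in models.masks_of(c,"spanner")]
    for d in m: 
        p=P[d["pixels"]]; p=p[(p[:,2]<.06)&(p[:,2]>0.02)]
        print("mask",d["confidence"],p.mean(0).round(3),len(p),np.ptp(p,0).round(3))
cv2.imwrite("pics/n1.png",np.hstack([ims[0],ims[2]])); cv2.imwrite("pics/s1.png",np.hstack([ims[1],ims[3]]))
E
```

```text
scene nut_top 0.42 [0.5255 0.1803 0.091 ] [0.516 0.186 0.106]
scene tube_end 0.63 [0.5157 0.1888 0.108 ] [0.518 0.188 0.105]
scene block 0.64 [0.5176 0.1809 0.    ] [0.493 0.199 0.044]
scene spanner_grip 0.81 [ 0.5574 -0.1426  0.034 ] [ 0.556 -0.141  0.035]
scene spanner_grip 0.75 [ 0.5959 -0.4274  0.034 ] [ 0.614 -0.454  0.01 ]
scene spanner_grip 0.51 [0.5594 0.1549 0.034 ] [0.512 0.186 0.11 ]
scene spanner_ring 0.66 [ 0.6469 -0.1738  0.034 ] [ 0.67  -0.201 -0.002]
scene spanner_ring 0.65 [ 0.5119 -0.4113  0.034 ] [ 0.528 -0.446  0.001]
scene spanner_ring 0.17 [ 0.5514 -0.137   0.034 ] [ 0.553 -0.138  0.031]
scene rest_place 0.7 [ 0.5497 -0.1571  0.028 ] [ 0.566 -0.178  0.   ]
scene spanner 0.63 [ 0.6053 -0.4317  0.028 ] [ 0.618 -0.454  0.008]
scene spanner 0.59 [ 0.5579 -0.1414  0.028 ] [ 0.555 -0.139  0.033]
mask 0.57 [ 0.585 -0.151  0.035] 249 [0.176 0.074 0.016]<stdin>:15: RuntimeWarning: Mean of empty slice.
  ret = um.true_divide(
Traceback (most recent call last):
ValueError: zero-size array to reduction operation maximum which has no identity
```

```bash
cat > look.py <<'E'
from h import *
def look(tag,n=None,s=None):
    ims=[]
    for c,nn,ss in (("scene",(268,275),(203,345)),("top",(235,240),(212,353))):
        r=optics.read_camera(c); cv2.imwrite(f"pics/{c}_{tag}.png",r["image"]); np.savez(f"/tmp/{c}_{tag}.npz",**r)
        for k,(row,col) in enumerate((nn,ss)):
            crop(r,"/tmp/a.png",row,col,h=[20,32][k],s=[20,12.5][k]); a=cv2.resize(cv2.imread("/tmp/a.png"),(400,400)); ims.append(cv2.convertScaleAbs(a,alpha=1.4))
        for l,z in [("nut_top",.091),("tube_end",.108),("block",0),("spanner_grip",.034),("spanner_ring",.034),("rest_place",.028),("spanner",.028)]:
            for d in models.landmark_of(c,l):
                row,col=d["centre"][0]*400,d["centre"][1]*640
                print(c,l,round(d["confidence"],2),atz(r,row,col,z).round(4))
        P=cloud(r)
        for d in models.masks_of(c,"spanner"):
            p=P[d["pixels"]]; p=p[(p[:,2]<.06)&(p[:,2]>0.02)]
            if len(p): print("mask",d["confidence"],p.mean(0).round(3),len(p),np.ptp(p,0).round(3))
    cv2.imwrite(f"pics/n_{tag}.png",np.hstack([ims[0],ims[2]])); cv2.imwrite(f"pics/s_{tag}.png",np.hstack([ims[1],ims[3]]))
if __name__=="__main__":
    import sys; look(sys.argv[1])
E
python3 look.py 1
```

```text
scene nut_top 0.6 [0.5205 0.1854 0.091 ]
scene tube_end 0.64 [0.5208 0.1815 0.108 ]
scene block 0.55 [0.5256 0.1784 0.    ]
scene spanner_grip 0.66 [ 0.5981 -0.4276  0.034 ]
scene spanner_grip 0.56 [ 0.5519 -0.1472  0.034 ]
scene spanner_ring 0.7 [ 0.5238 -0.4295  0.034 ]
scene spanner_ring 0.56 [ 0.6324 -0.1699  0.034 ]
scene rest_place 0.78 [ 0.5629 -0.155   0.028 ]
scene spanner 0.7 [ 0.5555 -0.1436  0.028 ]
scene spanner 0.48 [ 0.6119 -0.4403  0.028 ]
mask 0.7 [ 0.579 -0.149  0.034] 232 [0.168 0.068 0.018]
top nut_top 0.63 [0.5243 0.1762 0.091 ]
top tube_end 0.84 [0.5186 0.1708 0.108 ]
top block 0.79 [0.519  0.1772 0.    ]
top spanner_grip 0.85 [ 0.567  -0.1473  0.034 ]
top spanner_grip 0.75 [ 0.6247 -0.4582  0.034 ]
top spanner_ring 0.78 [ 0.6475 -0.1684  0.034 ]
top spanner_ring 0.56 [ 0.5298 -0.437   0.034 ]
top rest_place 0.8 [ 0.5583 -0.1532  0.028 ]
top spanner 0.84 [ 0.6213 -0.4536  0.028 ]
top spanner 0.77 [ 0.5566 -0.1435  0.028 ]
mask 0.77 [ 0.574 -0.153  0.036] 230 [0.145 0.052 0.019]
mask 0.71 [ 0.523 -0.461  0.02 ] 1 [0. 0. 0.]
mask 0.41 [0.569 0.354 0.051] 217 [0.043 0.044 0.039]
```

View pics/n_1.png

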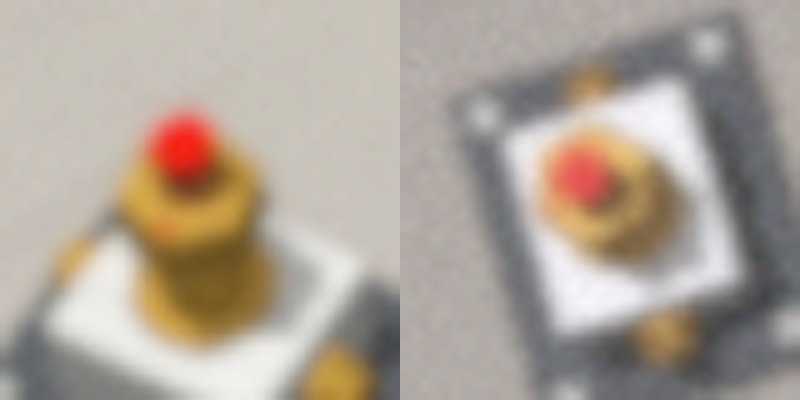

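View pics/s_1.png

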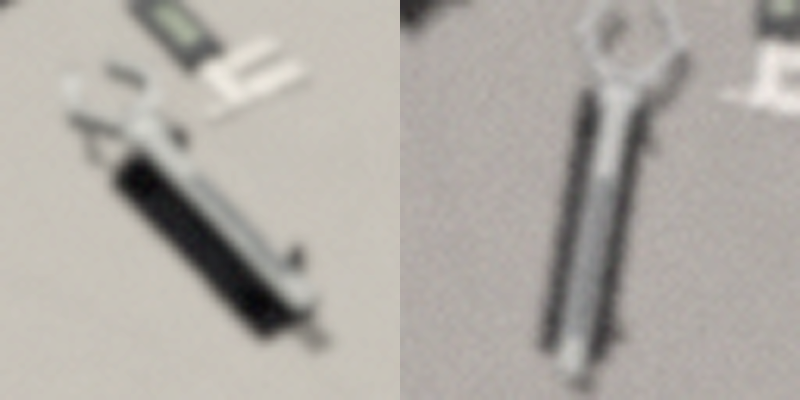

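The nut crop shows the red cap, the hexagon and the red dot. The dot is at about (165,230) in the scene crop, which is scene pixel col 271.5, row 271. The spanner crop shows the ring at the top and the handle across the black rest. I'll fit models to both views.

```bash
cat > fit.py <<'E'
from h import *
from scipy.optimize import minimize
from itertools import product
V={c:dict(np.load(f"/tmp/{c}_1.npz")) for c in ("scene","top")}
def P2(r,p):
    T=r["cam_to_world"]; q=(np.asarray(p)-T[:3,3])@T[:3,:3]; return np.stack([r["cx"]+r["fx"]*q[:,0]/-q[:,2], r["cy"]-r["fy"]*q[:,1]/-q[:,2]],1)
def spanner_pts(x,y,yaw,z0=.028):
    a=np.deg2rad(yaw); f=lambda L:(np.c_[np.array(L)@np.array([[np.cos(a),np.sin(a)],[-np.sin(a),np.cos(a)]])+[x,y],np.full(len(L),0)])
    h=f([(-.0065,-.068),(.0065,-.068),(.0065,.078),(-.0065,.078)]); h[:,2]=z0+.010
    ring=[(r*np.cos(t),-.09+r*np.sin(t)) for r in (.017/np.cos(np.pi/6),.023/np.cos(np.pi/6)) for t in np.deg2rad(np.arange(0,360,60))]
    g=f(ring); g[:,2]=z0+.012
    b=f([(-.017,-.068),(.017,-.068),(.017,.062),(-.017,.062)]); b[:,2]=.006
    return h,g[:6],g[6:],b
def overlay(name,polysf,centers,h=32,s=12.5):
    ims=[]
    for c in ("scene","top"):
        r=V[c]; row,col=centers[c]; r0,c0=int(row-h),int(col-h)
        i=cv2.resize(r["image"][r0:r0+2*h,c0:c0+2*h],None,fx=s,fy=s,interpolation=cv2.INTER_CUBIC); i=cv2.convertScaleAbs(i,alpha=1.4)
        for k,p in enumerate(polysf):
            q=((P2(r,p)-[c0,r0]+.5)*s).round().astype(int); cv2.polylines(i,[q],True,[(0,0,255),(0,255,0),(255,0,0),(0,255,255),(255,0,255)][k%5],1)
        ims.append(cv2.resize(i,(400,400)))
    cv2.imwrite(name,np.hstack(ims))
E
python3 - <<'E'
from fit import *
for c in V:
    r=V[c]; P=cloud(r); 
    m=(P[...,2]>.03)&(P[...,2]<.045)&(abs(P[...,0]-.57)<.12)&(abs(P[...,1]+.15)<.06)
    p=P[m]; print(c,len(p))
    b,g,rr=[r["image"][...,k].astype(int) for k in range(3)]
    red=(rr>150)&(g<90)&(P[...,2]>.08); v,u=np.nonzero(red); 
    print("cap px",v.mean(),u.mean(),len(v), atz(r,v.mean(),u.mean(),.103).round(4))
h,g1,g2,b=spanner_pts(.557,-.146,76)
overlay("pics/fit1.png",[h,g1,g2,b],{"scene":(203,345),"top":(212,353)})
E
```

```text
scene 258
cap px 261.7142857142857 272.4761904761905 21 [0.5244 0.1778 0.103 ]
top 325
cap px 231.8125 237.625 16 [0.5227 0.1791 0.103 ]
```

View pics/fit1.png

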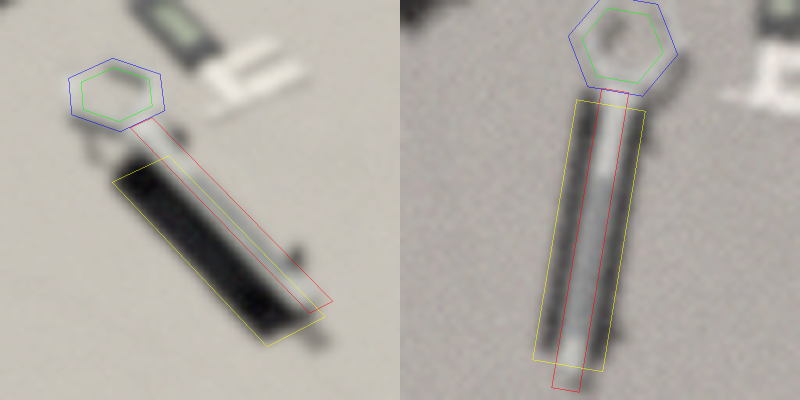

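```bash
cat > fit2.py <<'E'
from fit import *
S=8
def hull(r,pts,r0,c0,n):
    q=((P2(r,pts)-[c0,r0]+.5)*S); m=np.zeros((n*S,n*S),np.uint8); cv2.fillConvexPoly(m,cv2.convexHull(q.round().astype(np.int32)),1); return m.astype(bool)
def loc(L,x,y,a):
    L=np.array(L,float); c,s=np.cos(a),np.sin(a); return np.c_[x+c*L[:,0]-s*L[:,1],y+s*L[:,0]+c*L[:,1],L[:,2]]
box=lambda x0,x1,y0,y1,z0,z1:[(x,y,z) for x in (x0,x1) for y in (y0,y1) for z in (z0,z1)]
def model(r,p,r0,c0,n):
    x,y,a=p[0],p[1],np.deg2rad(p[2]); L=lambda b:hull(r,loc(b,x,y,a),r0,c0,n)
    lab=np.zeros((n*S,n*S),int)
    lab[L(box(-.017,.017,-.068,.062,0,.006))]=1
    for yc in (-.051,.045): 
        lab[L(box(-.017,.017,yc-.004,yc+.004,0,.028))]=1
        for sx in (-1,1): lab[L(box(sx*.014,sx*.017,yc-.004,yc+.004,.028,.033))]=1
    # ring walls
    for k in range(6):
        t=np.deg2rad([60*k,60*k+60])
        if k==4: continue # front slot
        pts=[(rr*np.cos(tt)/np.cos(np.pi/6),-.09+rr*np.sin(tt)/np.cos(np.pi/6),z) for rr in (.017,.023) for tt in t for z in (.028,.040)]
        lab[L(pts)]=3
    lab[L(box(-.0065,.0065,-.068,.078,.030,.038))]=2
    return lab
def cost(p,cs=("scene","top"),dbg=False):
    tot=0
    for c in cs:
        r=V[c]; row,col=dict(scene=(200,345),top=(210,353))[c]; n=70; r0,c0=row-35,col-35
        img=cv2.cvtColor(r["image"],cv2.COLOR_BGR2GRAY)[r0:r0+n,c0:c0+n].astype(float)
        lab=model(r,p,r0,c0,n)
        A=[]
        for k in range(4):
            A.append(cv2.GaussianBlur(cv2.resize((lab==k).astype(np.float32),(n,n),interpolation=cv2.INTER_AREA),(0,0),0.8).ravel())
        A=np.array(A).T; w=((A[:,1:].sum(1))>0.02); w=cv2.dilate(w.reshape(n,n).astype(np.uint8),np.ones((5,5))).ravel()>0
        sol=np.linalg.lstsq(A[w],img.ravel()[w],rcond=None)[0]; e=np.clip(abs(A[w]@sol-img.ravel()[w]),0,40); tot+=(e**2).mean()
        if dbg: print(c,sol.round(0))
    return tot
E
python3 - <<'E'
from fit2 import *
for cs in (("scene",),("top",),("scene","top")):
    best=None
    for d in ((0,0),(.003,-.003),(-.003,-.003)):
        x0=np.array([.557+d[0],-.147+d[1],76]); s=minimize(cost,x0,args=(cs,),method="Nelder-Mead",options=dict(initial_simplex=[x0,x0+[.004,0,0],x0+[0,.004,0],x0+[0,0,3]],xatol=1e-4,fatol=.01))
        if best is None or s.fun<best.fun: best=s
    print(cs,best.x.round(4),best.fun); cost(best.x,cs,True)
p=best.x
overlay("pics/fit2.png",list(spanner_pts(*p)),{"scene":(203,345),"top":(212,353)})
# dot
r=V["scene"]; im=r["image"].astype(float); 
for v in range(266,276): print([tuple(int(k) for k in im[v,u,::-1]) for u in range(266,278)] if False else [int(im[v,u,2]-im[v,u,1]) for u in range(264,284)])
E
```

```text
('scene',) [ 0.5626 -0.1491 76.3252] 113.80470094712993
scene [137.  30. 126. 119.]
('top',) [ 0.5614 -0.1485 75.3926] 86.73376032854854
top [119.  55. 117. 126.]
('scene', 'top') [ 0.562  -0.1487 76.0849] 208.72465701022793
scene [137.  30. 125. 119.]
top [119.  56. 116. 127.]
[4, 5, 11, 21, 28, 31, 35, 40, 47, 47, 45, 35, 30, 29, 27, 27, 20, 10, 4, 4]
[4, 6, 14, 24, 30, 32, 31, 35, 35, 36, 34, 31, 29, 29, 28, 26, 19, 10, 6, 5]
[3, 6, 13, 23, 30, 31, 33, 35, 35, 33, 32, 31, 31, 30, 29, 27, 17, 9, 4, 4]
[4, 5, 9, 19, 27, 32, 36, 40, 37, 35, 32, 31, 31, 32, 29, 25, 14, 6, 3, 3]
[4, 3, 5, 14, 23, 31, 41, 46, 44, 35, 32, 31, 31, 29, 26, 22, 11, 4, 1, 2]
[9, 6, 4, 7, 16, 27, 39, 45, 41, 32, 29, 27, 26, 25, 23, 18, 10, 5, 1, 1]
[13, 5, 3, 4, 9, 18, 27, 33, 31, 27, 25, 22, 21, 20, 20, 17, 14, 9, 4, 0]
[11, 4, 2, 4, 8, 16, 20, 23, 22, 20, 20, 20, 18, 19, 19, 19, 19, 15, 7, 1]
[6, 3, 2, 3, 9, 17, 20, 20, 19, 18, 18, 19, 18, 18, 20, 22, 22, 18, 11, 3]
[2, 2, 1, 3, 12, 21, 24, 23, 20, 17, 18, 18, 20, 20, 20, 20, 23, 21, 14, 6]
```

View pics/fit2.png

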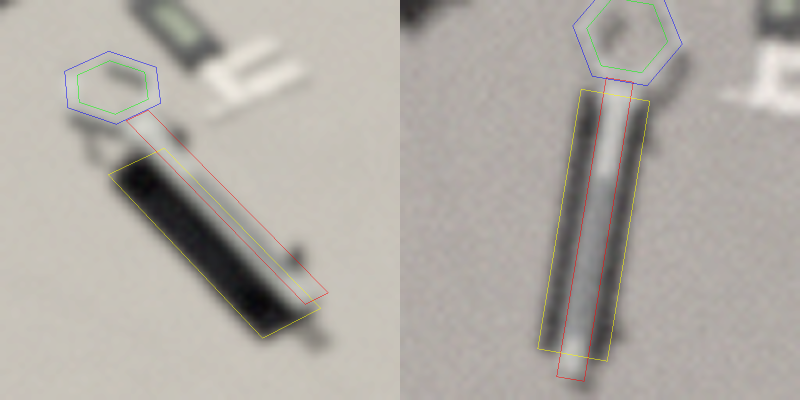

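```bash
python3 - <<'E'
from fit2 import *
r=V["scene"]; c=np.array([.5235,.1785])
for rr,cc in ((270.1,271.0),(270,271.2),(270.4,271)):
    d=atz(r,rr,cc,.0915)[:2]-c; print(d.round(4),np.hypot(*d),np.degrees(np.arctan2(d[1],d[0])))
o=[]
for yaw in (-180,):
  pass
d=atz(r,270.1,271.0,.0915)[:2]-c; yaw=np.arctan2(d[1],d[0])
hexa=lambda z:loc([(.0185*np.cos(t),.0185*np.sin(t),z) for t in np.deg2rad(np.arange(0,360,60))],*c,yaw)
cap=loc([(.008*np.cos(t),.008*np.sin(t),.108) for t in np.deg2rad(np.arange(0,360,20))],*c,0)
fl=loc([(.019*np.cos(t),.019*np.sin(t),.049) for t in np.deg2rad(np.arange(0,360,20))],*c,0)
dot=loc([(.0145+.002*np.cos(t),.002*np.sin(t),.091) for t in np.deg2rad(np.arange(0,360,60))],*c,yaw)
overlay("pics/nfit1.png",[cap,hexa(.091),fl,hexa(.071),dot],{"scene":(268,275),"top":(235,240)},20,20)
im=r["image"].astype(float)
E
```

```text
[-0.0079  0.0136] 0.01571485358783407 120.36096217713535
[-0.0081  0.013 ] 0.01533697375878841 121.80297705471969
[-0.0086  0.0141] 0.01655325092482097 121.28007908411091
```

View pics/nfit1.png

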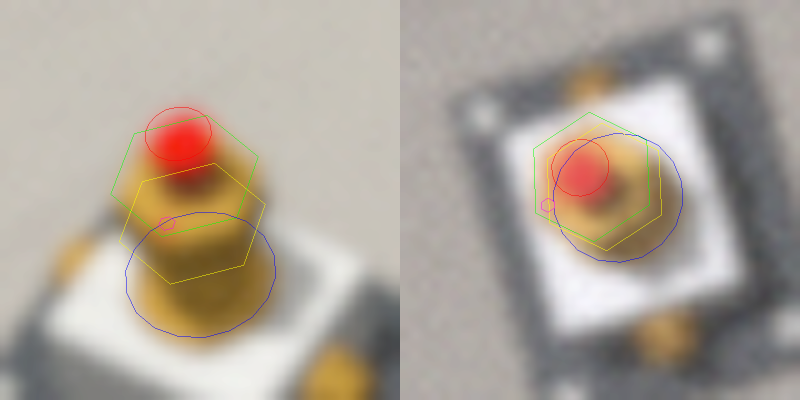

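```bash
cat > fitn.py <<'E'
from fit2 import *
circ=lambda R,z0,z1:[(R*np.cos(t),R*np.sin(t),z) for t in np.deg2rad(np.arange(0,360,15)) for z in (z0,z1)]
hexp=lambda a,z0,z1:[(.0185*np.cos(t+a),.0185*np.sin(t+a),z) for t in np.deg2rad(np.arange(0,360,60)) for z in (z0,z1)]
def costn(p,cs,out=None,cap=.005,V=V):
    tot=0
    for c in cs:
        r=V[c]; n=36; row,col=dict(scene=(267,274),top=(234,240))[c]; r0,c0=row-18,col-18
        I=r["image"][r0:r0+n,c0:c0+n].astype(float)
        q=p[:2] if len(cs)==1 or c=="top" else p[:2]+np.array(p[3:5] if len(p)>3 else [0,0])
        x,y,a=q[0],q[1],np.deg2rad(p[2])
        L=lambda b:hull(r,loc(b,x,y,0),r0,c0,n)
        lab=np.zeros((n*S,n*S),int)
        lab[L(circ(.019,.045,.049))]=1; lab[L(circ(.0115,.049,.071))]=1
        lab[L(hexp(a,.071,.091))]=2
        lab[L(hexp(a,.091,.091))]=3
        lab[L(loc(circ(.0018,.091,.091),.0145*np.cos(a),.0145*np.sin(a),0))]=4
        lab[L(circ(.008,.091,.108-cap))]=5; lab[L(circ(.008,.108-cap,.108))]=6
        A=np.array([cv2.GaussianBlur(cv2.resize((lab==k).astype(np.float32),(n,n),interpolation=cv2.INTER_AREA),(0,0),0.8).ravel() for k in range(7)]).T
        ch=np.stack([I[...,2]-I[...,0],I[...,2]-I[...,1]],-1).reshape(-1,2)
        w=cv2.dilate((A[:,1:].sum(1)>.02).reshape(n,n).astype(np.uint8),np.ones((4,4))).ravel()>0
        sol=np.linalg.lstsq(A[w],ch[w],rcond=None)[0]
        tot+=(np.clip(abs(A[w]@sol-ch[w]),0,40)**2).mean()
    return tot
E
python3 - <<'E'
from fitn import *
for cs in (("scene",),("top",),("scene","top")):
  for cap in (.003,.006,.009):
    best=None
    for y0 in (90,105,120,135):
        x0=np.array([.5225,.1785,y0]); s=minimize(costn,x0,args=(cs,None,cap),method="Nelder-Mead",options=dict(initial_simplex=[x0,x0+[.003,0,0],x0+[0,.003,0],x0+[0,0,8]],xatol=1e-4,fatol=.01))
        if best is None or s.fun<best.fun: best=s
    print(cs,cap,best.x.round(4),round(best.fun,1))
E
```

```text
('scene',) 0.003 [  0.5215   0.1793 119.9685] 48.6
('scene',) 0.006 [  0.522    0.1791 121.9393] 53.9
('scene',) 0.009 [  0.5223   0.1788 121.8234] 66.3
('top',) 0.003 [  0.5213   0.1782 116.5647] 13.5
('top',) 0.006 [  0.5214   0.1784 117.2431] 13.0
('top',) 0.009 [  0.5215   0.1785 120.2784] 13.7
('scene', 'top') 0.003 [  0.5215   0.1792 116.8575] 66.0
('scene', 'top') 0.006 [  0.5216   0.179  115.2985] 70.9
('scene', 'top') 0.009 [  0.5217   0.1789 118.4386] 86.1
```

```bash
cat >> h.py <<'E'
def state():
    o=telemetry.get_obs(); Rm=R.from_euler("xyz",o["tool_rot"],degrees=True); return o,Rm
def jaw(Rm): z=Rm.as_matrix()[:,2]; return np.degrees(np.arctan2(z[1],z[0]))
def goto(p,jawaz=None):
    """world TCP target, jaw azimuth -> shift mm, rotvec, tool down"""
    o,Rm=state(); 
    sh=Rm.inv().apply(np.array(p)-o["tool_pos"])*1000
    if jawaz is None: jawaz=jaw(Rm)
    a=np.deg2rad(jawaz); z=np.array([np.cos(a),np.sin(a),0]); x=np.array([0,0,-1.]); T=np.c_[x,np.cross(z,x),z]
    rv=(Rm.inv()*R.from_matrix(T)).as_rotvec()
    print("shift",sh.round(1),"rv",rv.round(4),"deg",np.degrees(rv).round(1),"rows>=",np.linalg.norm(sh)/41.7,np.degrees(np.linalg.norm(rv))/7.16)
def show():
    o,Rm=state(); print("t",round(o["time_s"],2),"p",(o["tool_pos"]*1000).round(1),"jaw",round(jaw(Rm),2),"x",Rm.as_matrix()[:,0].round(3),"q",o["qpos"].round(1),"F",o["force"].round(2),"M",o["wrist_torque"].round(3),"g",round(o["grip_width"]*1000,1)); return o,Rm
E
python3 - <<'E'
from h import *
show()
for az in (28,88,148,-32,-92): print(az); goto((.5216,.1788,.16),az)
goto((.5,-.3,.24))
r=V=optics.read_camera("top"); P=cloud(r)
for nm in ("parts_jar","dust_blower","eye_loupe"):
    for d in models.masks_of("top",nm)[:2]:
        p=P[d["pixels"]]; p=p[p[:,2]>.01]; print(nm,round(d["confidence"],2),np.median(p,0).round(3),p.max(0).round(3) if len(p) else 0)
E
```

```text
t 2.6 p [ 143.  -634.1  239.6] jaw -77.29 x [-0. -0. -1.] q [78.1 18.4 -4.  83.1  1.3 78.5 -3.3] F [ 0.19  0.34 -0.14] M [0.026 0.023 0.027] g 86.8
28
shift [  79.5  548.2 -709.7] rv [-1.8377e+00  0.0000e+00  1.0000e-04] deg [-105.3    0.     0. ] rows>= 21.58895350786985 14.705552177636454
88
shift [  79.5  548.2 -709.7] rv [-2.8849e+00 -0.0000e+00  1.0000e-04] deg [-165.3   -0.     0. ] rows>= 21.58895350786985 23.085440442488814
148
shift [  79.5  548.2 -709.7] rv [ 2.3511e+00  1.0000e-04 -0.0000e+00] deg [134.7   0.   -0. ] rows>= 21.58895350786985 18.814000901139117
-32
shift [  79.5  548.2 -709.7] rv [-0.7905  0.      0.    ] deg [-45.3   0.    0. ] rows>= 21.58895350786985 6.325663917990656
-92
shift [  79.5  548.2 -709.7] rv [0.2567 0.     0.    ] deg [14.7  0.   0. ] rows>= 21.58895350786985 2.0542244030175087
shift [-4.000e-01  4.218e+02 -2.474e+02] rv [-0.  0.  0.] deg [-0.  0.  0.] rows>= 11.72551057132076 0.0004083539774421981
parts_jar 0.81 [0.567 0.353 0.055] [0.592 0.38  1.364]
parts_jar 0.25 [ 0.684 -0.076  0.026] [ 0.702 -0.058  0.036]
dust_blower 0.71 [0.659 0.368 0.05 ] [0.683 0.394 0.104]
dust_blower 0.62 [0.51  0.168 0.039] [0.583 0.23  1.364]
eye_loupe 0.51 [ 0.684 -0.075  0.026] [ 0.699 -0.059  0.036]
```

```bash
python3 -m pendant '[[87,[0,410,-240],[-0.9,0,0]],[87,[0,410,-240],[-0.9,0,0]],[87,[0,410,-240],[-0.9,0,0]],[87,[0,410,-240],[-0.9,0,0]],[87,[0,410,-240],[-0.9,0,0]],[87,[0,410,-240],[-0.9,0,0]],[87,[0,410,-240],[-0.9,0,0]],[87,[0,410,-240],[-0.9,0,0]],[87,[0,410,-240],[-0.9,0,0]],[87,[0,410,-240],[-0.9,0,0]]]'; python3 - <<'E'
from h import *
show(); goto((.5216,.1788,.15),28)
E
```

```text
time_s: 3.63
tool_pos: [0.4486, -0.3482, 0.24]
tool_rot: [-37.3, 89.9, -63.1]
force: [0.8, -0.9, -0.3]
grip_width: 0.0869
t 3.63 p [ 448.6 -348.2  240. ] jaw -25.74 x [ 0.    -0.001 -1.   ] q [ 57.1   9.8 -24.6  94.4   4.2  76.6   6.1] F [ 0.77 -0.92 -0.28] M [-0.002 -0.043 -0.025] g 86.9
shift [  89.5  506.5 -163.2] rv [-9.379e-01  5.000e-04  1.000e-03] deg [-53.7   0.    0.1] rows>= 12.939199329523337 7.505391365260938
```

```bash
python3 -m pendant '[[87,[60,506,-163],[-0.938,0,0]],[87,[60,506,-163],[-0.938,0,0]],[87,[60,506,-163],[-0.938,0,0]],[87,[60,506,-163],[-0.938,0,0]],[87,[60,506,-163],[-0.938,0,0]],[87,[60,506,-163],[-0.938,0,0]],[87,[60,506,-163],[-0.938,0,0]],[87,[60,506,-163],[-0.938,0,0]],[87,[60,506,-163],[-0.938,0,0]],[87,[60,506,-163],[-0.938,0,0]]]'; python3 - <<'E'
from h import *
show(); goto((.5216,.1788,.15),28)
E
```

```text
time_s: 4.47
tool_pos: [0.5041, 0.0623, 0.1931]
tool_rot: [-65.4, 89.9, -37.4]
force: [1.1, -0.5, 1.1]
grip_width: 0.087
t 4.47 p [504.1  62.3 193.1] jaw 28.0 x [ 0.001 -0.001 -1.   ] q [ 35.1   5.9 -47.4 105.3   4.7  70.7  14.4] F [ 1.1  -0.48  1.07] M [ 0.032 -0.209 -0.035] g 87.0
shift [43.  94.8 70.1] rv [0.     0.0007 0.0016] deg [0.  0.  0.1] rows>= 3.0087218975328685 0.013914349757607344
```

```bash
python3 -m pendant '[[87,[43,95,70],[0,0,0]],[87,[43,95,70],[0,0,0]],[87,[43,95,70],[0,0,0]],[87,[43,95,70],[0,0,0]],[87,[43,95,70],[0,0,0]],[87,[43,95,70],[0,0,0]]]'; python3 - <<'E'
from h import *
show(); goto((.5216,.1788,.079),28)
E
```

```text
time_s: 4.97
tool_pos: [0.5213, 0.1769, 0.1497]
tool_rot: [-161.1, 90.0, -133.1]
force: [1.2, -0.6, 0.1]
grip_width: 0.0871
t 4.97 p [521.3 176.9 149.7] jaw 28.05 x [-0.    -0.001 -1.   ] q [ 22.6  16.1 -50.5 102.5  13.4  67.7  -3.9] F [ 1.22 -0.57  0.13] M [-0.055 -0.113  0.014] g 87.1
shift [70.7  1.5  1.2] rv [ 0.0008 -0.0007  0.0002] deg [ 0. -0.  0.] rows>= 1.6949203604430094 0.00874615701076258
```

```bash
python3 -m pendant '[[87,[71,1.5,1.2],[0,0,0]],[87,[71,1.5,1.2],[0,0,0]],[87,[71,1.5,1.2],[0,0,0]],[60,[71,1.5,1.2],[0,0,0]],[45,[71,1.5,1.2],[0,0,0]],[38,[71,1.5,1.2],[0,0,0]],[38,[71,1.5,1.2],[0,0,0]]]' 8; python3 - <<'E'
from h import *
show(); goto((.5216,.1788,.079),28)
E
```

```text
time_s: 5.55
tool_pos: [0.5232, 0.1791, 0.0809]
tool_rot: [-24.6, 89.8, 3.4]
force: [-0.2, 0.6, -0.4]
grip_width: 0.0679
t 5.55 p [523.2 179.1  80.9] jaw 27.98 x [ 0.004  0.    -1.   ] q [ 20.   21.1 -48.5 106.1  18.1  60.6  -7.7] F [-0.24  0.64 -0.38] M [ 0.055 -0.155  0.018] g 67.9
shift [ 1.9  0.4 -1.5] rv [-0.0004  0.0033  0.0015] deg [-0.   0.2  0.1] rows>= 0.05975864003802019 0.029178580397983687
```

```bash
python3 -m pendant '[[36,[0,0,0],[0,0,0]],[36,[0,0,0],[0,0,0]],[36,[0,0,0],[0,0,0]],[34,[0,0,0],[0,0,0]],[34,[0,0,0],[0,0,0]],[34,[0,0,0],[0,0,0]]]' 8; python3 - <<'E'
from h import *
show()
E
python3 -m pendant '[[32,[0,0,0],[0,0,0]],[31,[0,0,0],[0,0,0]],[31,[0,0,0],[0,0,0]]]' 8; python3 - <<'E'
from h import *
show()
E
```

```text
time_s: 6.05
tool_pos: [0.5216, 0.1792, 0.0787]
tool_rot: [174.4, 90.0, -157.6]
force: [-0.1, 0.4, -0.6]
grip_width: 0.0358
t 6.05 p [521.6 179.2  78.7] jaw 28.02 x [-0. -0. -1.] q [ 19.9  21.3 -48.5 106.2  18.2  60.6  -7.7] F [-0.08  0.41 -0.63] M [ 0.008 -0.106 -0.017] g 35.8
time_s: 6.3
tool_pos: [0.5211, 0.1789, 0.0786]
tool_rot: [-179.8, 89.9, -151.7]
force: [-1.2, -1.9, -0.1]
grip_width: 0.0318
t 6.3 p [521.1 178.9  78.6] jaw 28.02 x [-0.001 -0.001 -1.   ] q [ 19.9  21.2 -48.5 106.3  18.1  60.6  -7.7] F [-1.24 -1.87 -0.06] M [-0.141  0.251  0.016] g 31.8
```

```bash
cat > s.py <<'E'
from h import *
show()
E
python3 -m pendant '[[30,[0,0,0],[0,0,0]],[30,[0,0,0],[0,0,0]],[30,[0,0,0],[0.06,0,0]],[30,[0,0,0],[0.14,0,0]],[30,[0,0,0],[0.22,0,0]],[30,[0,0,0],[0.3,0,0]],[30,[0,0,0],[0.35,0,0]],[30,[0,0,0],[0.35,0,0]]]' 30; python3 s.py
```

```text
time_s: 6.97
tool_pos: [0.5212, 0.1789, 0.0785]
tool_rot: [-149.1, 89.9, -141.2]
force: [-2.6, -0.3, -0.1]
grip_width: 0.0319
t 6.97 p [521.2 178.9  78.5] jaw 7.9 x [-0.001 -0.001 -1.   ] q [ 17.   20.1 -44.8 106.4  16.2  60.1 -26.4] F [-2.61 -0.32 -0.1 ] M [-0.22   0.294  0.024] g 31.9
```

```bash
for i in 1 2 3 4; do python3 -m pendant '[[30,[0,0,0],[0.02,0,0]],[30,[0,0,0],[0.04,0,0]]]' >/dev/null; python3 s.py; done
```

```text
t 7.13 p [521.3 178.9  78.5] jaw 5.64 x [-0.001 -0.    -1.   ] q [ 16.7  20.  -44.4 106.4  16.   60.1 -28.5] F [-2.6  -1.52 -1.12] M [-0.275  0.331  0.022] g 31.9
t 7.3 p [521.3 178.9  78.5] jaw 3.3 x [-0.001 -0.    -1.   ] q [ 16.3  19.9 -44.  106.4  15.8  60.  -30.7] F [-1.42 -1.99 -0.79] M [-0.25   0.395  0.012] g 31.7
t 7.47 p [521.3 178.9  78.5] jaw 0.99 x [-0.001 -0.    -1.   ] q [ 16.   19.8 -43.6 106.4  15.6  60.  -32.8] F [-0.61 -1.3  -1.2 ] M [-0.243  0.435  0.044] g 31.6
t 7.63 p [521.3 179.   78.5] jaw -1.31 x [-0.001 -0.    -1.   ] q [ 15.7  19.7 -43.2 106.4  15.5  59.9 -35. ] F [-2.19 -0.49 -3.44] M [-0.308  0.427  0.045] g 31.8
```

```bash
python3 -m pendant '[[30,[0.1,0,0],[0.02,0,0]],[30,[0.1,0,0],[0.04,0,0]]]' >/dev/null; python3 s.py;
```

```text
t 7.8 p [521.3 178.9  78.5] jaw -3.61 x [-0.001 -0.    -1.   ] q [ 15.3  19.6 -42.8 106.4  15.3  59.9 -37.2] F [-2.75 -1.78 -2.26] M [-0.313  0.515  0.038] g 31.5
```

```bash
python3 -m pendant '[[30,[0,0,0],[0.02,0,0]],[30,[0,0,0],[0.04,0,0]]]' >/dev/null; python3 s.py;
```

```text
t 7.97 p [521.4 178.9  78.5] jaw -5.9 x [-0.001 -0.    -1.   ] q [ 15.   19.5 -42.4 106.4  15.1  59.9 -39.3] F [-2.64 -1.48 -1.77] M [-0.307  0.553  0.069] g 31.8
```

```bash
python3 -m pendant '[[30,[0,0,0],[0.02,0,0]],[30,[0,0,0],[0.04,0,0]]]' >/dev/null; python3 s.py;
```

```text
t 8.13 p [521.4 178.9  78.5] jaw -8.19 x [-0.001 -0.    -1.   ] q [ 14.7  19.4 -42.  106.4  14.9  59.8 -41.5] F [-2.84 -1.8  -3.57] M [-0.358  0.59   0.009] g 31.8
```

```bash
python3 -m pendant '[[30,[0,0,0],[0.02,0,0]],[30,[0,0,0],[0.04,0,0]]]' >/dev/null; python3 s.py;
```

```text
t 8.3 p [521.4 179.   78.5] jaw -10.48 x [-0.001 -0.    -1.   ] q [ 14.4  19.3 -41.6 106.4  14.7  59.8 -43.6] F [-2.74 -2.08 -3.43] M [-0.39   0.626  0.012] g 31.5
```

```bash
python3 -m pendant '[[30,[0,0,0],[0.02,0,0]],[30,[0,0,0],[0.04,0,0]]]' >/dev/null; python3 s.py;
```

```text
t 8.47 p [521.4 179.   78.4] jaw -12.77 x [-0.001 -0.    -1.   ] q [ 14.1  19.2 -41.2 106.4  14.5  59.7 -45.8] F [-3.18 -2.56 -3.83] M [-0.435  0.638 -0.057] g 31.5
```

```bash
python3 -m pendant '[[30,[0,0,0],[0.02,0,0]],[30,[0,0,0],[0.04,0,0]]]' >/dev/null; python3 s.py;
```

```text
t 8.63 p [521.4 178.9  78.4] jaw -15.07 x [-0.001 -0.    -1.   ] q [ 13.7  19.1 -40.8 106.5  14.4  59.7 -47.9] F [-2.88 -1.75 -5.18] M [-0.428  0.69   0.04 ] g 31.7
```

```bash
python3 -m pendant '[[30,[0.2,0,0],[0.02,0,0]],[30,[0.2,0,0],[0.04,0,0]]]' >/dev/null; python3 s.py;
```

```text
t 8.8 p [521.4 179.   78.4] jaw -17.36 x [-0.001 -0.    -1.   ] q [ 13.4  19.  -40.4 106.5  14.2  59.7 -50.1] F [-3.28 -1.94 -2.66] M [-0.527  0.828 -0.012] g 31.8
```

```bash
python3 -m pendant '[[30,[0,0,0],[0.02,0,0]],[30,[0,0,0],[0.04,0,0]]]' >/dev/null; python3 s.py;
```

```text
t 8.97 p [521.5 179.   78.4] jaw -19.65 x [-0. -0. -1.] q [ 13.1  18.9 -40.1 106.5  14.   59.6 -52.2] F [-4.64 -2.84 -2.96] M [-0.562  0.866  0.079] g 31.8
```

```bash
python3 -m pendant '[[30,[0,0,0],[0.02,0,0]],[30,[0,0,0],[0.04,0,0]]]' >/dev/null; python3 s.py;
```

```text
t 9.13 p [521.5 179.   78.4] jaw -21.94 x [-0. -0. -1.] q [ 12.8  18.8 -39.7 106.5  13.8  59.6 -54.4] F [-5.25 -3.38 -2.55] M [-0.648  0.892  0.014] g 31.7
```

```bash
python3 -m pendant '[[30,[0,-0.5,-0.3],[0.02,0,0]],[30,[0,-1,-0.6],[0.04,0,0]]]' >/dev/null; python3 s.py;
```

```text
t 9.3 p [521.4 178.9  78.4] jaw -24.22 x [ 0.002  0.001 -1.   ] q [ 12.6  18.6 -39.3 106.6  13.6  59.4 -56.5] F [-0.76  0.28 -7.97] M [-0.066  0.019  0.019] g 31.3
```

```bash
python3 -m pendant '[[30,[0,0,0],[0.02,0,0]],[30,[0,0,0],[0.04,0,0]]]' >/dev/null; python3 s.py;
```

```text
t 9.47 p [521.4 178.9  78.4] jaw -26.52 x [ 0.001  0.001 -1.   ] q [ 12.3  18.5 -39.  106.6  13.4  59.3 -58.6] F [-0.2  -0.26 -8.57] M [-0.048 -0.115  0.   ] g 31.8
```

```bash
python3 -m pendant '[[30,[0,0,0],[0.02,0,0]],[30,[0,0,0],[0.04,0,0]]]' >/dev/null; python3 s.py;
```

```text
t 9.63 p [521.4 178.8  78.5] jaw -28.81 x [ 0.001  0.001 -1.   ] q [ 11.9  18.5 -38.6 106.6  13.3  59.3 -60.8] F [ 2.5   0.88 -9.39] M [ 0.081 -0.381  0.035] g 31.7
```

```bash
python3 -m pendant '[[30,[0.5,0,0],[0.02,0,0]],[30,[0.6,0,0],[0.04,0,0]]]' >/dev/null; python3 s.py;
```

```text
t 9.8 p [521.4 178.9  78.4] jaw -31.09 x [ 0.001  0.001 -1.   ] q [ 11.6  18.4 -38.2 106.6  13.1  59.3 -63. ] F [ 0.69  0.27 -5.2 ] M [ 0.077 -0.2    0.283] g 31.6
```

```bash
python3 -m pendant '[[30,[0,0,0],[0.02,0,0]],[30,[0,0,0],[0.04,0,0]]]' >/dev/null; python3 s.py;
```

```text
t 9.97 p [521.4 178.8  78.4] jaw -33.36 x [ 0.002  0.    -1.   ] q [ 11.3  18.3 -37.8 106.7  13.   59.3 -65.2] F [ 2.36  0.78 -4.92] M [ 0.168 -0.308  0.278] g 31.7
```

```bash
python3 -m pendant '[[30,[0,0,0],[0.02,0,0]],[30,[0,0,0],[0.04,0,0]]]' >/dev/null; python3 s.py;
```

```text
t 10.13 p [521.3 178.8  78.3] jaw -35.68 x [ 0.001  0.001 -1.   ] q [ 11.   18.2 -37.5 106.7  12.8  59.2 -67.3] F [ 3.22  0.72 -4.78] M [ 0.223 -0.434  0.341] g 31.8
```

```bash
python3 -m pendant '[[60,[0,0,0],[0,0,0]],[60,[0,0,0],[0,0,0]],[60,[0,0,0],[0,0,0]],[60,[0,0,0],[0,0,0]],[60,[-40,0,0],[0,0,0]],[87,[-80,0,0],[0,0,0]],[87,[-120,0,0],[0,0,0]],[87,[-140,0,0],[0,0,0]],[87,[-140,0,0],[0,0,0]]]' ; python3 - <<'E'
from h import *
show()
for cam in ("scene","top"):
    r=optics.read_camera(cam); np.savez(f"/tmp/{cam}_2.npz",**r); crop(r,f"pics/n2_{cam}.png",*{"scene":(268,275),"top":(235,240)}[cam],h=20,s=20)
goto((.562,-.1487,.15),76)
E
```

```text
time_s: 10.88
tool_pos: [0.5236, 0.1798, 0.224]
tool_rot: [46.5, 89.4, 10.9]
force: [0.1, 0.1, 0.0]
grip_width: 0.0789
t 10.88 p [523.6 179.8 224. ] jaw -35.59 x [ 0.01   0.002 -1.   ] q [ 13.8   9.7 -39.3  97.6   6.5  74.3 -62.4] F [0.07 0.1  0.03] M [-0.    -0.139 -0.03 ] g 78.9
shift [  68.8 -242.3  223.6] rv [-1.9476e+00  2.0000e-03  9.0000e-04] deg [-1.116e+02  1.000e-01  1.000e-01] rows>= 8.076964404088438 15.585465911610706
```

View pics/n2_scene.png

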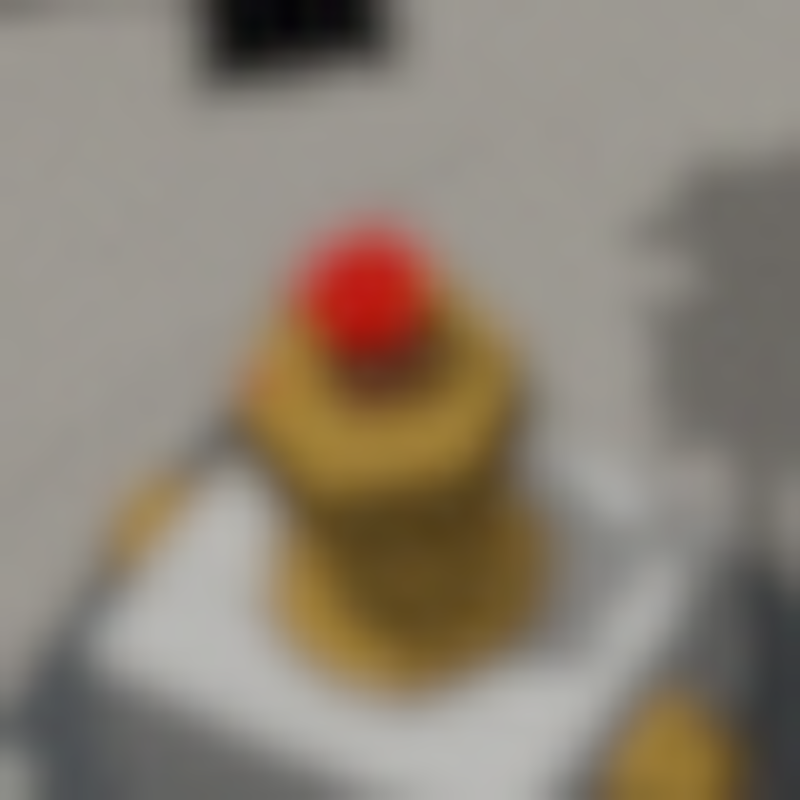

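The nut now shows its dot at the left corner, at (260,385) in the crop. That corner points to about 54°, so the nut has turned roughly 64° clockwise. Next is the spanner.

```bash
python3 -m pendant '[[87,[20,-242,223],[-1.94,0,0]],[87,[20,-242,223],[-1.94,0,0]],[87,[20,-242,223],[-1.94,0,0]],[87,[20,-242,223],[-1.94,0,0]],[87,[20,-242,223],[-1.94,0,0]],[87,[20,-242,223],[-1.94,0,0]],[87,[20,-242,223],[-1.94,0,0]],[87,[20,-242,223],[-1.94,0,0]],[87,[20,-242,223],[-1.94,0,0]],[87,[20,-242,223],[-1.94,0,0]]]' >/dev/null; python3 - <<'E'
from h import *
show(); goto((.562,-.1487,.12),76)
E
```

```text
t 11.82 p [ 559.1 -156.5  194.5] jaw 31.11 x [-0.005 -0.002 -1.   ] q [ 40.5  14.2 -32.   95.7   8.   72.6  38. ] F [-0.57 -0.18  0.65] M [ 0.005 -0.093  0.037] g 87.3
shift [74.5  5.1  6.9] rv [-0.7834 -0.0045 -0.0032] deg [-44.9  -0.3  -0.2] rows>= 1.7982668595582438 6.269274671826924
```

```bash
python3 -m pendant '[[87,[60,5,7],[-0.783,-0.005,-0.003]],[87,[75,5,7],[-0.783,-0.005,-0.003]],[87,[75,5,7],[-0.783,-0.005,-0.003]],[87,[75,5,7],[-0.783,-0.005,-0.003]],[87,[75,5,7],[-0.783,-0.005,-0.003]],[87,[75,5,7],[-0.783,-0.005,-0.003]],[87,[75,5,7],[-0.783,-0.005,-0.003]],[87,[75,5,7],[-0.783,-0.005,-0.003]]]' >/dev/null; python3 - <<'E'
from h import *
show(); goto((.562,-.1487,.032),76)
E
```

```text
t 12.48 p [ 563.1 -140.   120.7] jaw 76.26 x [ 0.002  0.004 -1.   ] q [ 44.1  19.1 -38.6 100.4  12.8  64.9  77.9] F [ 0.57 -0.7  -0.05] M [ 0.09  -0.206 -0.001] g 87.2
shift [88.6 -0.9 -9.1] rv [0.0046 0.004  0.0006] deg [0.3 0.2 0. ] rows>= 2.1371198153533326 0.048632300209156286
```

```bash
python3 -m pendant '[[70,[30,-1,-9],[0.005,0.004,0]],[60,[60,-1,-9],[0.005,0.004,0]],[60,[75,-1,-9],[0.005,0.004,0]],[60,[75,-1,-9],[0.005,0.004,0]],[60,[75,-1,-9],[0.005,0.004,0]]]' 6 >/dev/null; python3 - <<'E'
from h import *
show(); goto((.562,-.1487,.032),76)
E
```

```text
t 12.9 p [ 562.6 -148.5   46.3] jaw 75.9 x [ 0.001 -0.    -1.   ] q [ 42.7  24.3 -36.4 103.7  16.8  57.5  75.4] F [ 0.09  0.23 -0.08] M [ 0.077 -0.169  0.027] g 63.5
shift [14.3  0.5 -0.4] rv [-0.0017  0.0001  0.001 ] deg [-0.1  0.   0.1] rows>= 0.34431899729836574 0.015700382794460684
```

```bash
python3 -m pendant '[[45,[14.3,0.5,-0.3],[0,0,0]],[30,[14.3,0.5,-0.3],[0,0,0]],[20,[14.3,0.5,-0.3],[0,0,0]],[16,[14.3,0.5,-0.3],[0,0,0]],[16,[14.3,0.5,-0.3],[0,0,0]],[16,[14.3,0.5,-0.3],[0,0,0]]]' 5 >/dev/null; python3 s.py; python3 -m pendant '[[16,[0,0,0],[0,0,0]],[16,[0,0,0],[0,0,0]],[14,[0,0,0],[0,0,0]],[12,[0,0,0],[0,0,0]],[12,[0,0,0],[0,0,0]]]' 5 >/dev/null; python3 s.py
```

```text
t 13.4 p [ 563.9 -149.4   34.3] jaw 75.93 x [ 0.005 -0.002 -1.   ] q [ 42.3  25.2 -36.1 104.1  17.6  56.   74.9] F [-0.92 -0.16  0.23] M [ 0.073 -0.164 -0.019] g 28.0
t 13.82 p [ 563.4 -149.4   33.6] jaw 75.93 x [ 0.004 -0.002 -1.   ] q [ 42.3  25.2 -36.  104.2  17.7  56.   74.9] F [ 1.02  0.21 -0.43] M [ 0.055 -0.121 -0.051] g 13.1
```

```bash
python3 -m pendant '[[8,[0,0,0],[0,0,0]],[8,[0,0,0],[0,0,0]],[8,[0,0,0],[0,0,0]]]' 45 >/dev/null; python3 s.py; python3 -m pendant '[[8,[-10,0,0],[0,0,0]],[8,[-40,0,0],[0,0,0]],[8,[-80,0,0],[0,0,0]],[8,[-110,0,0],[0,0,0]],[8,[-110,0,0],[0,0,0]],[8,[-110,0,0],[0,0,0]]]' >/dev/null; python3 s.py; python3 - <<'E'
from h import *
for cam in ("scene","top"):
    r=optics.read_camera(cam); np.savez(f"/tmp/{cam}_3.npz",**r); crop(r,f"pics/s3_{cam}.png",*{"scene":(195,345),"top":(210,356)}[cam],h=32,s=12)
show()
E
```

```text
t 14.07 p [ 563.4 -149.4   33.6] jaw 75.92 x [ 0.004 -0.002 -1.   ] q [ 42.3  25.2 -36.  104.2  17.7  56.   74.9] F [-0.52 -0.5   1.96] M [ 0.007 -0.042 -0.03 ] g 12.2
t 14.57 p [ 564.3 -149.2  146.2] jaw 75.94 x [ 0.008 -0.004 -1.   ] q [ 45.1  17.6 -38.8  98.9  12.   67.1  79. ] F [ 0.11 -0.51 -2.08] M [ 0.057 -0.079  0.021] g 12.3
t 14.67 p [ 562.  -149.   142.9] jaw 75.93 x [ 0.003 -0.002 -1.   ] q [ 45.1  17.8 -38.7  99.1  12.1  67.1  79. ] F [-0.43  0.63 -1.26] M [ 0.077 -0.094  0.009] g 12.5
```

View pics/s3_scene.png

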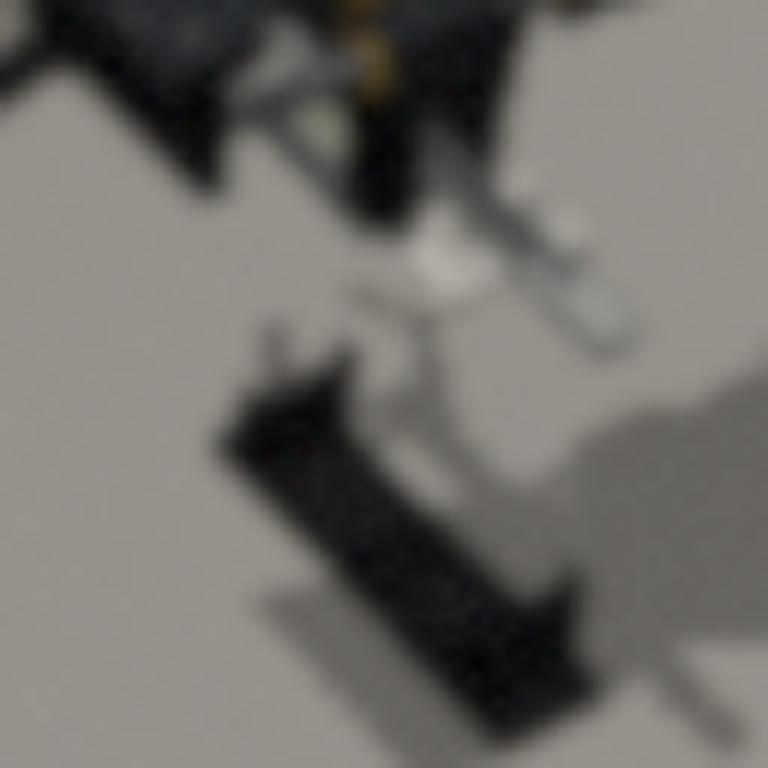

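View pics/s3_top.png

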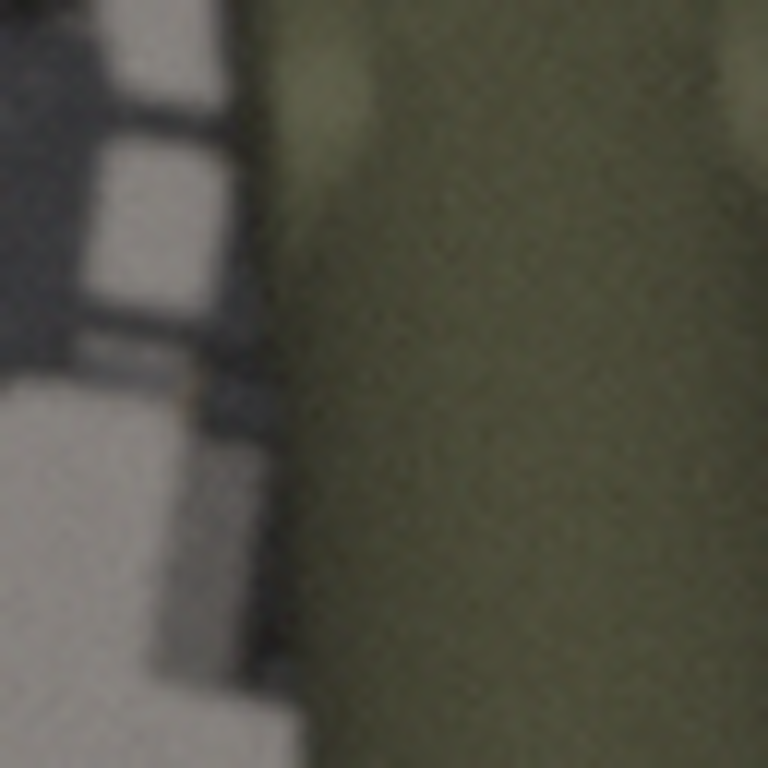

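```bash
python3 - <<'E'
from fit2 import *
r=dict(np.load("/tmp/scene_3.npz"))
V["scene"]=r
def ov(polys,name,row=195,col=345,h=32,s=12):
    r0,c0=row-h,col-h
    i=cv2.resize(r["image"][r0:r0+2*h,c0:c0+2*h],None,fx=s,fy=s,interpolation=cv2.INTER_CUBIC); i=cv2.convertScaleAbs(i,alpha=1.5)
    for k,p in enumerate(polys):
        q=((P2(r,p)-[c0,r0]+.5)*s).round().astype(int); cv2.polylines(i,[q],True,[(0,0,255),(0,255,0),(255,0,0),(0,255,255),(255,0,255)][k%5],1)
    cv2.imwrite(name,cv2.resize(i,(590,590)))
h,g1,g2,b=spanner_pts(.562,-.149,75.93,z0=.1373)
b=spanner_pts(.562,-.1487,76)[3]
ov([h,g1,g2,b],"pics/ov3.png")
# rest fit
def costr(p):
    n=44; r0,c0=190,328; img=cv2.cvtColor(r["image"],cv2.COLOR_BGR2GRAY)[r0:r0+n,c0:c0+n].astype(float)
    x,y,a=p[0],p[1],np.deg2rad(p[2]); L=lambda bb:hull(r,loc(bb,x,y,a),r0,c0,n)
    lab=np.zeros((n*S,n*S),int); lab[L(box(-.017,.017,-.068,.062,0,.006))]=1
    for yc in (-.051,.045):
        lab[L(box(-.017,.017,yc-.004,yc+.004,0,.028))]=1
        for sx in (-1,1): lab[L(box(sx*.014,sx*.017,yc-.004,yc+.004,.028,.033))]=1
    A=np.array([cv2.GaussianBlur(cv2.resize((lab==k).astype(np.float32),(n,n),interpolation=cv2.INTER_AREA),(0,0),0.8).ravel() for k in range(2)]).T
    w=cv2.dilate((A[:,1]>.02).reshape(n,n).astype(np.uint8),np.ones((5,5))).ravel()>0
    sol=np.linalg.lstsq(A[w],img.ravel()[w],rcond=None)[0]; return (np.clip(abs(A[w]@sol-img.ravel()[w]),0,35)**2).mean()
for x0 in ([.562,-.1487,76],[.557,-.146,77],[.566,-.151,75]):
    x0=np.array(x0); s=minimize(costr,x0,method="Nelder-Mead",options=dict(initial_simplex=[x0,x0+[.004,0,0],x0+[0,.004,0],x0+[0,0,3]],xatol=1e-4,fatol=.01)); print(s.x.round(4),s.fun)
E
```

```text
[ 0.5641 -0.149  74.9048] 331.8788802698129
[ 0.5641 -0.1496 74.786 ] 334.5588119587622
[ 0.5637 -0.1494 75.0905] 332.5448975114021
```

View pics/ov3.png

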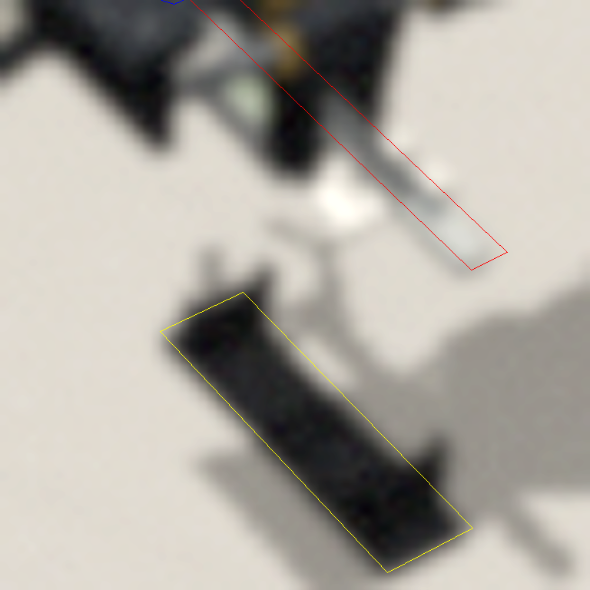

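```bash
python3 - <<'E'
from h import *
show(); goto((.4385,.1415,.145),114.3)
E
```

```text
t 14.67 p [ 562.  -149.   142.9] jaw 75.93 x [ 0.003 -0.002 -1.   ] q [ 45.1  17.8 -38.7  99.1  12.1  67.1  79. ] F [-0.43  0.63 -1.26] M [ 0.077 -0.094  0.009] g 12.5
shift [ -2.9 190.4 251.8] rv [-0.6697 -0.0018  0.0025] deg [-38.4  -0.1   0.1] rows>= 7.570423668073535 5.359114606666539
```

```bash
python3 -m pendant '[[8,[-3,20,25],[-0.07,0,0]],[8,[-3,44,58],[-0.15,0,0]],[8,[-3,68,90],[-0.24,0,0]],[8,[-3,92,122],[-0.33,0,0]],[8,[-3,116,154],[-0.42,0,0]],[8,[-3,140,186],[-0.51,0,0]],[8,[-3,164,218],[-0.59,0,0]],[8,[-3,180,240],[-0.65,0,0]],[8,[-3,190,251],[-0.67,-0.002,0.002]],[8,[-3,190,251],[-0.67,-0.002,0.002]]]' >/dev/null; python3 - <<'E'
from h import *
show(); goto((.4385,.1415,.135),114.3)
E
```

```text
t 15.5 p [437.1 143.5 144.6] jaw 114.64 x [-0.  0. -1.] q [ 35.2   2.  -56.7 114.3   1.9  64.6  92.3] F [ 0.73  0.04 -0.54] M [ 0.073 -0.13  -0.032] g 11.9
shift [ 9.6 -0.4 -2.4] rv [ 0.006   0.0004 -0.0003] deg [ 0.3  0.  -0. ] rows>= 0.2364365980179534 0.04812608549103891
```

```bash
python3 -m pendant '[[8,[10,-0.5,-2.5],[0.006,0,0]],[8,[10,-0.5,-2.5],[0.006,0,0]],[8,[10,-0.5,-2.5],[0.006,0,0]]]' >/dev/null; python3 - <<'E'
from h import *
o,_=show(); ims=[]
for cam in ("scene","top"):
    r=optics.read_camera(cam); np.savez(f"/tmp/{cam}_4.npz",**r); row,col={"scene":(262,275),"top":(232,240)}[cam]
    h=20;i=r["image"][row-h:row+h,col-h:col+h]; ims.append(cv2.convertScaleAbs(cv2.resize(i,(400,400),interpolation=cv2.INTER_CUBIC),alpha=1.5))
cv2.imwrite("pics/n4.png",np.hstack(ims))
goto((.4385,.1415,.125),114.3)
E
```

```text
t 15.75 p [441.  136.3 134.2] jaw 113.75 x [-0.001  0.    -1.   ] q [ 35.2   3.4 -56.3 114.8   3.1  63.4  91.3] F [ 0.65 -0.51 -1.08] M [ 0.057 -0.057  0.001] g 12.3
shift [10.1  0.9  5.2] rv [-0.0087  0.0001  0.0011] deg [-0.5  0.   0.1] rows>= 0.27241732883657727 0.06994193305754984
```

View pics/n4.png

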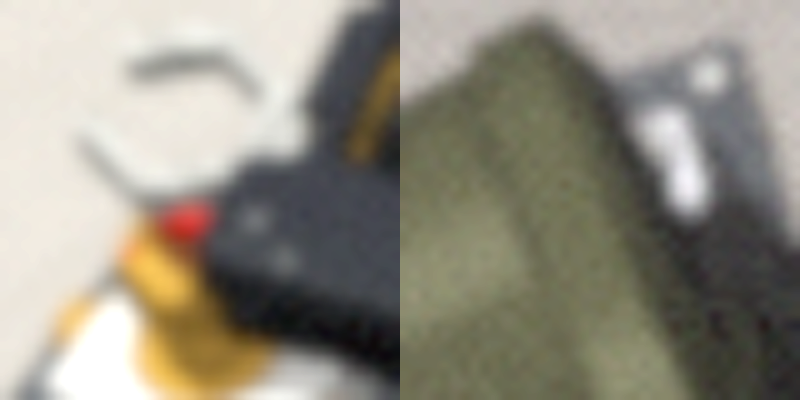

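```bash
python3 -m pendant '[[8,[0,0.7,5.2],[-0.009,0,0]],[8,[0,0.7,5.2],[-0.009,0,0]],[8,[0,0.7,5.2],[-0.009,0,0]],[8,[0,0.7,5.2],[-0.009,0,0]],[8,[0,0.7,5.2],[-0.009,0,0]]]' >/dev/null; cat > ringfit.py <<'E'
from fit2 import *
import sys
def ringpolys(p,z): # ring centre x,y,yaw ; z centre
    a=np.deg2rad(p[2]); out=[]
    for k in range(6):
        if k==4: continue
        t=np.deg2rad([60*k,60*k+60])
        out.append(loc([(rr*np.cos(tt)/np.cos(np.pi/6),rr*np.sin(tt)/np.cos(np.pi/6),zz) for rr in (.017,.023) for tt in t for zz in (z-.006,z+.006)],p[0],p[1],a))
    return out
def ov(r,polys,name,row,col,h=20,s=20):
    r0,c0=row-h,col-h
    i=cv2.resize(r["image"][r0:r0+2*h,c0:c0+2*h],None,fx=s,fy=s,interpolation=cv2.INTER_CUBIC); i=cv2.convertScaleAbs(i,alpha=1.5)
    for k,p in enumerate(polys):
        q=((P2(r,p)-[c0,r0]+.5)*s).round().astype(int); cv2.polylines(i,[cv2.convexHull(q.astype(np.int32))],True,[(0,0,255),(0,255,0),(255,0,0),(0,255,255),(255,0,255)][k%5],1)
    cv2.imwrite(name,cv2.resize(i,(590,590)))
E
python3 - <<'E'
from ringfit import *
o,Rm=show(); r=optics.read_camera("scene"); np.savez("/tmp/scene_5.npz",**r)
tcp=o["tool_pos"]; yaw=jaw(Rm); a=np.deg2rad(yaw+90); d=np.array([np.cos(a),np.sin(a)])
for e in (0,.003):
    c=tcp[:2]-(.09+e)*d
    ov(r,ringpolys((c[0],c[1],yaw),tcp[2]+.0004),f"pics/r5_{int(e*1000)}.png",258,275)
goto((.4385,.1415,.125),114.3)
E
```

```text
t 16.27 p [438.4 143.  135.6] jaw 114.49 x [ 0.002 -0.    -1.   ] q [ 34.9   3.  -56.8 114.9   2.8  63.4  91.4] F [ 0.36  0.85 -1.49] M [ 0.103 -0.138  0.012] g 12.0
shift [10.6  0.6 -1.3] rv [ 0.0033 -0.0011  0.0021] deg [ 0.2 -0.1  0.1] rows>= 0.2573899179348087 0.03279794698298545
```

View pics/r5_0.png

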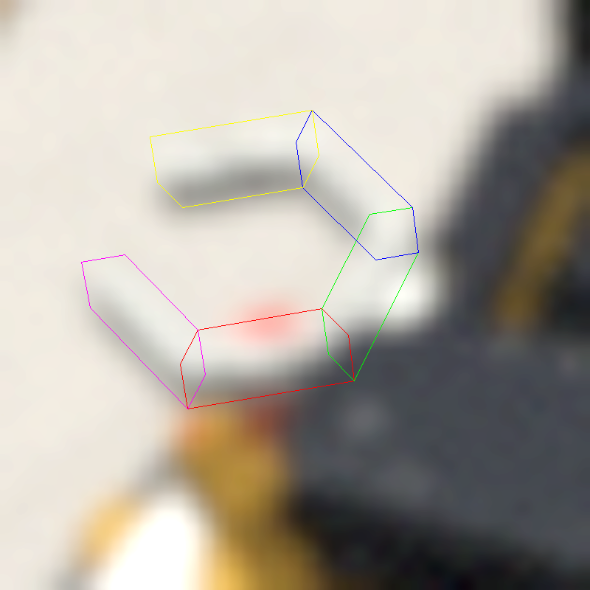

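```bash
cat >> ringfit.py <<'E'
def ringcost(q,r,tcp,yaw,row=254,col=272,n=30,ret=False):
    e,l=q[:2]; a0=np.deg2rad(yaw); d=np.array([-np.sin(a0),np.cos(a0)]); xx=np.array([np.cos(a0),np.sin(a0)])
    c=tcp[:2]-(.09+e)*d+l*xx; z=tcp[2]+.0004+(q[2] if len(q)>2 else 0)
    r0,c0=row-n//2,col-n//2; I=r["image"][r0:r0+n,c0:c0+n].astype(float)
    cam=r["cam_to_world"][:3,3]; lab=np.zeros((n*S,n*S),int)
    C=1/np.cos(np.pi/6); walls=[]
    for k in range(6):
        if k==4: continue
        t=np.deg2rad([60*k,60*k+60]); f=lambda rr,tt,zz:(rr*C*np.cos(tt),rr*C*np.sin(tt),zz)
        top=[f(rr,tt,z+.006) for rr in (.017,.023) for tt in t]
        inn=[f(.017,tt,zz) for tt in t for zz in (z-.006,z+.006)]; out=[f(.023,tt,zz) for tt in t for zz in (z-.006,z+.006)]
        g=lambda L:loc(L,c[0],c[1],a0)
        m=g(top).mean(0); walls.append((-np.linalg.norm(m-cam),k,g(top),g(inn),g(out),m))
    for _,k,T,Ii,O,m in sorted(walls,key=lambda w:w[0]):
        nrm=np.r_[m[:2]-c,0]; v=cam-m
        if nrm@v<0: lab[hull(r,Ii,r0,c0,n)]=2+k
        else: lab[hull(r,O,r0,c0,n)]=10+k
        lab[hull(r,T,r0,c0,n)]=1
    ks=np.unique(lab); A=np.array([cv2.GaussianBlur(cv2.resize((lab==k).astype(np.float32),(n,n),interpolation=cv2.INTER_AREA),(0,0),0.8).ravel() for k in ks]).T
    gray=I.mean(-1); sat=I.max(-1)-I.min(-1); bad=cv2.dilate(((sat>25)|(gray<65)).astype(np.uint8),np.ones((3,3)))>0
    w=(~bad).ravel(); g=gray.ravel()
    sol=np.linalg.lstsq(A[w],g[w],rcond=None)[0]; return (np.clip(abs(A[w]@sol-g[w]),0,25)**2).mean()
E
python3 - <<'E'
from ringfit import *
r=dict(np.load("/tmp/scene_5.npz")); o,Rm=state(); tcp=o["tool_pos"]; yaw=jaw(Rm)
print(tcp,yaw)
for x0 in ([0,0],[.002,0],[-.002,.001]):
    x0=np.array(x0); s=minimize(ringcost,x0,args=(r,tcp,yaw),method="Nelder-Mead",options=dict(initial_simplex=[x0,x0+[.002,0],x0+[0,.002]],xatol=5e-5,fatol=.001)); print((s.x*1000).round(2),s.fun)
for y in (-2,2):
    print(y,min(ringcost((e/1000,l/1000),r,tcp,yaw+y) for e in (-1,0,1,2) for l in (-1,0,1)))
E
```

```text
[0.43846151 0.14293208 0.13563712] 114.4895635102921
[-0.7   2.03] 21.509637870735293
[-0.7   2.03] 21.509637870735293
[-0.33  1.89] 21.448257945736692
-2 65.49731603995704
2 20.759501794530184
```

```bash
python3 - <<'E'
from ringfit import *
r=dict(np.load("/tmp/scene_5.npz")); o,Rm=state(); tcp=o["tool_pos"]; yaw=jaw(Rm)
for dy in (-1,0,1,2,3):
    x0=np.array([0,0.]); s=minimize(ringcost,x0,args=(r,tcp,yaw+dy),method="Nelder-Mead",options=dict(initial_simplex=[x0,x0+[.002,0],x0+[0,.002]],xatol=5e-5,fatol=.001)); print(dy,(s.x*1000).round(2),s.fun)
    x0=np.array([0,0.,0]); s=minimize(ringcost,x0,args=(r,tcp,yaw+dy),method="Nelder-Mead",options=dict(initial_simplex=[x0,x0+[.002,0,0],x0+[0,.002,0],x0+[0,0,.002]],xatol=5e-5,fatol=.001)); print("  z",(s.x*1000).round(2),s.fun)
E
```

```text
-1 [-0.47  3.62] 21.871171658255886
  z [-0.23  2.67 -1.35] 22.015626725027882
0 [-0.7   2.03] 21.509637870735293
  z [-0.38  1.98  0.04] 21.443925571023048
1 [-0.61  0.35] 20.714975793475944
  z [-0.51  0.18 -0.11] 20.85043168092568
2 [-0.49 -1.21] 20.396188833382386
  z [-1.16 -0.21  1.25] 20.366901099448437
3 [-0.53 -2.67] 20.147987812962782
  z [-1.31 -1.62  1.52] 20.080342421473205
```

```bash
python3 -m pendant '[[8,[10,-0.5,-1.3],[0,0,0]],[8,[20,-1,-2.6],[0,0,0]],[8,[28,-1,-2.6],[0,0,0]],[8,[32,-1,-2.6],[0,0,0]],[8,[32,-1,-2.6],[0,0,0]],[8,[32,-1,-2.6],[0,0,0]],[8,[32,-1,-2.6],[0,0,0]],[8,[32,-1,-2.6],[0,0,0]]]' >/dev/null; python3 - <<'E'
from ringfit import *
o,Rm=show(); r=optics.read_camera("scene"); np.savez("/tmp/scene_6.npz",**r)
tcp=o["tool_pos"]; yaw=jaw(Rm); a=np.deg2rad(yaw+90); d=np.array([np.cos(a),np.sin(a)]); c=tcp[:2]-.09*d; print(c)
hexa=lambda z:loc([(.0185*np.cos(t),.0185*np.sin(t),z) for t in np.deg2rad(np.arange(0,360,60))],.5214,.1789,np.deg2rad(54.3))
ov(r,ringpolys((c[0],c[1],yaw),tcp[2]+.0004)+[hexa(.0906)],"pics/r6.png",262,274)
ov(r,[],"pics/r6r.png",262,274)
for dy in (-1,0,1,2):
    x0=np.array([0,0.]); s=minimize(ringcost,x0,args=(r,tcp,yaw+dy,262,274,30),method="Nelder-Mead",options=dict(initial_simplex=[x0,x0+[.002,0],x0+[0,.002]],xatol=5e-5,fatol=.001)); print(dy,(s.x*1000).round(2),s.fun)
E
```

```text
t 16.98 p [440.7 141.2 103.9] jaw 114.5 x [ 0.003  0.    -1.   ] q [ 33.6   6.7 -56.6 116.6   6.5  59.7  88.5] F [ 0.2   1.19 -1.51] M [ 0.143 -0.065  0.023] g 12.0
[0.52263462 0.1785268 ]
-1 [-1.38  4.25] 42.54237755830135
0 [-1.23  2.68] 41.78750614175175
1 [-1.02  1.04] 41.079384452791516
2 [-0.75 -0.58] 40.44246953405437
```

View pics/r6.png

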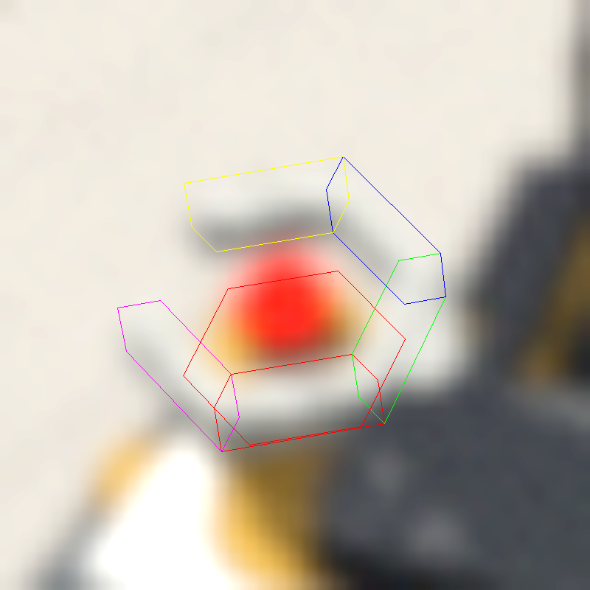

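View pics/r6r.png

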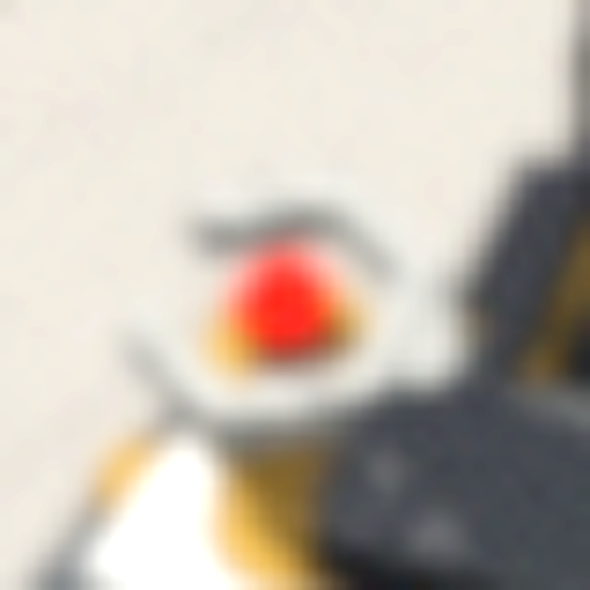

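```bash
python3 -m pendant '[[8,[3,0.5,-0.4],[0,0,0]],[8,[5,0.5,-0.4],[0,0,0]],[8,[6,0.5,-0.4],[0,0,0]],[8,[6,0.5,-0.4],[0,0,0]],[8,[6,0.5,-0.4],[0,0,0]]]' >/dev/null; python3 s.py;  python3 -m pendant '[[8,[0.5,0,0],[0,0,0]],[8,[1,0,0],[0,0,0]],[8,[1.5,0,0],[0,0,0]],[8,[1.5,0,0],[0,0,0]]]' >/dev/null; python3 s.py
```

```text
t 17.45 p [440.3 140.4  97.7] jaw 114.49 x [ 0.002 -0.    -1.   ] q [ 33.4   7.3 -56.4 117.    7.1  59.   88. ] F [-0.23 -0.86  1.63] M [ 0.066 -0.074 -0.012] g 12.3
t 17.78 p [440.2 140.5  96.1] jaw 114.49 x [ 0.002 -0.    -1.   ] q [ 33.3   7.4 -56.4 117.1   7.3  58.9  87.9] F [-0.23 -1.41  2.33] M [ 0.018 -0.055 -0.055] g 12.0
```

```bash
python3 - <<'E'
from ringfit import *
o,Rm=show(); r=optics.read_camera("scene"); np.savez("/tmp/scene_7.npz",**r)
t=optics.read_camera("top"); np.savez("/tmp/top_7.npz",**t)
tcp=o["tool_pos"]; yaw=jaw(Rm)
hexa=lambda z:loc([(.0185*np.cos(t),.0185*np.sin(t),z) for t in np.deg2rad(np.arange(0,360,60))],.5214,.1789,np.deg2rad(54.3))
cap=loc(circ(.008,.105,.108) if 0 else [(.008*np.cos(t),.008*np.sin(t),z) for t in np.deg2rad(np.arange(0,360,15)) for z in (.105,.108)],.5214,.1789,0)
ov(r,[hexa(.0906),cap],"pics/r7.png",262,274,16,30)
for dy in (0,1,2):
    x0=np.array([0,0.]); s=minimize(ringcost,x0,args=(r,tcp,yaw+dy,263,274,30),method="Nelder-Mead",options=dict(initial_simplex=[x0,x0+[.002,0],x0+[0,.002]],xatol=5e-5,fatol=.001)); print(dy,(s.x*1000).round(2),s.fun)
E
```

```text
t 17.78 p [440.2 140.5  96.1] jaw 114.49 x [ 0.002 -0.    -1.   ] q [ 33.3   7.4 -56.4 117.1   7.3  58.9  87.9] F [-0.23 -1.41  2.33] M [ 0.018 -0.055 -0.055] g 12.0
0 [-0.04  0.23] 48.45274211529641
1 [ 0.11 -1.53] 47.60547086409938
2 [0.12 4.06] 49.11148000037427
```

View pics/r7.png

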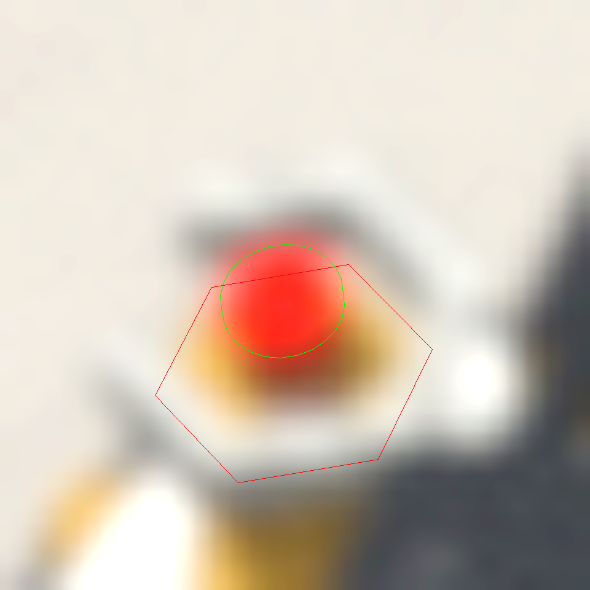

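```bash
python3 -m pendant '[[8,[-1.5,0,0],[0,0,0]],[8,[-1.5,0.2,1.3],[0,0,0]],[8,[-1.5,0.2,1.3],[0,0,0]],[8,[-1.5,0.2,1.3],[0,0,0]]]' >/dev/null; python3 s.py;  python3 -m pendant '[[8,[0.8,0,0],[0,0,0]],[8,[1.5,0,0],[0,0,0]],[8,[2.0,0,0],[0,0,0]],[8,[2,0,0],[0,0,0]]]' >/dev/null; python3 s.py
```

```text
t 18.22 p [439.  141.7  97.2] jaw 114.51 x [ 0.001  0.    -1.   ] q [ 33.3   7.2 -56.5 117.1   7.   59.   87.9] F [-0.13  0.27 -1.04] M [ 0.082 -0.079 -0.024] g 12.2
t 18.55 p [439.2 141.5  95.3] jaw 114.5 x [ 0.002  0.    -1.   ] q [ 33.2   7.5 -56.5 117.2   7.3  58.8  87.7] F [ 1.    0.02 -0.2 ] M [ 0.12  -0.086 -0.006] g 12.0
```

```bash
python3 -m pendant '[[8,[0.7,0,0],[0,0,0]],[8,[1.4,0,0],[0,0,0]],[8,[2.0,0,0],[0,0,0]],[8,[2,0,0],[0,0,0]]]' >/dev/null; python3 s.py
```

```text
t 18.88 p [439.4 141.5  93.4] jaw 114.49 x [ 0.002  0.    -1.   ] q [ 33.1   7.7 -56.4 117.3   7.5  58.6  87.5] F [-0.62 -0.56 -1.47] M [ 0.094 -0.035 -0.066] g 11.9
```

```bash
python3 -m pendant '[[8,[1,0,0],[0,0,0]],[8,[2,0,0],[0,0,0]],[8,[3,0,0],[0,0,0]],[8,[3,0,0],[0,0,0]]]' >/dev/null; python3 s.py;python3 -m pendant '[[8,[1,0,0],[0,0,0]],[8,[2,0,0],[0,0,0]],[8,[3,0,0],[0,0,0]],[8,[3,0,0],[0,0,0]]]' >/dev/null; python3 s.py
```

```text
t 19.22 p [439.3 141.5  90.3] jaw 114.49 x [ 0.002  0.    -1.   ] q [ 32.9   8.  -56.3 117.5   7.9  58.2  87.2] F [-0.54  0.19 -1.56] M [ 0.128 -0.108 -0.017] g 12.4
t 19.55 p [439.3 141.5  87.3] jaw 114.49 x [ 0.002  0.    -1.   ] q [ 32.8   8.4 -56.3 117.6   8.3  57.9  86.9] F [ 1.01  0.27 -1.82] M [ 0.126 -0.072  0.068] g 12.5
```

```bash
python3 -m pendant '[[8,[1.5,0,0],[0,0,0]],[8,[3,0,0],[0,0,0]],[8,[4.5,0,0],[0,0,0]],[8,[6,0,0],[0,0,0]],[8,[6.5,0,0],[0,0,0]],[8,[6.5,0,0],[0,0,0]],[8,[6.5,0,0],[0,0,0]]]' >/dev/null; python3 s.py; python3 - <<'E'
from h import *
r=optics.read_camera("scene"); row,col,h=262,274,20; i=r["image"][row-h:row+h,col-h:col+h]; cv2.imwrite("pics/r8.png",cv2.convertScaleAbs(cv2.resize(i,(560,560),interpolation=cv2.INTER_CUBIC),alpha=1.5))
E
```

```text
t 20.13 p [439.4 141.6  81. ] jaw 114.49 x [ 0.002  0.    -1.   ] q [ 32.4   9.1 -56.1 117.9   9.   57.2  86.2] F [-1.02  0.64 -0.87] M [ 0.063 -0.068 -0.066] g 12.3
```

View pics/r8.png

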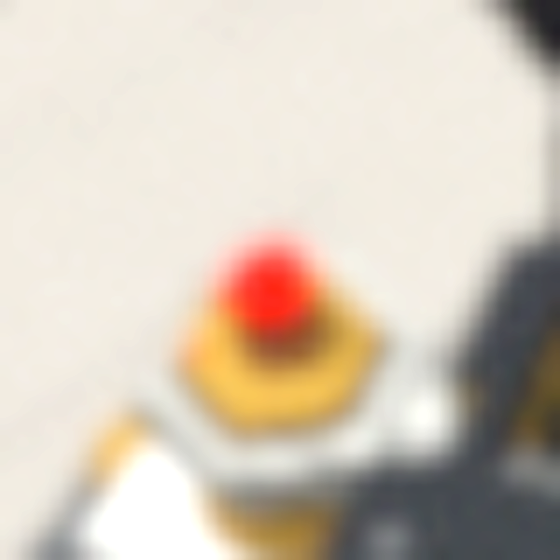

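```bash
cat > t.py <<'E'
from h import *
o,Rm=state(); r=o["tool_pos"][:2]-[.5214,.1789]; F=o["force"]; a=jaw(Rm)
print("t %.2f p %s jaw %.2f F %s Mz %.3f tau %.3f | rad %.2f ang %.2f g %.1f"%(o["time_s"],(o["tool_pos"]*1000).round(1),a,F.round(1),o["wrist_torque"][2],o["wrist_torque"][2]+r[0]*F[1]-r[1]*F[0],np.hypot(*r)*1000,np.degrees(np.arctan2(r[1],r[0]))%360,o["grip_width"]*1000), "q",o["qpos"].round(0))
E
python3 t.py
python3 -m pendant '[[8,[0,0,1.8],[0.02,0,0]],[8,[0,-0.1,3.6],[0.04,0,0]]]' >/dev/null; python3 t.py
python3 -m pendant '[[8,[0,0,1.8],[0.02,0,0]],[8,[0,0,1.8],[0.02,0,0]]]' >/dev/null; python3 t.py
```

```text
t 20.18 p [439.5 141.6  81.1] jaw 114.49 F [ 0.5  0.3 -1.3] Mz -0.055 tau -0.063 | rad 89.99 ang 204.48 g 12.0 q [ 32.   9. -56. 118.   9.  57.  86.]
t 20.35 p [438.1 145.   81.1] jaw 112.07 F [-0.1 -0.2 -1.5] Mz -0.013 tau 0.004 | rad 89.98 ang 202.16 g 12.5 q [ 32.   9. -56. 118.   9.  57.  83.]
t 20.52 p [437.2 147.1  81.1] jaw 111.01 F [ 0.6  0.4 -1.9] Mz -0.036 tau -0.050 | rad 90.01 ang 200.69 g 12.5 q [ 32.   9. -56. 118.   9.  57.  82.]
```

```bash
python3 -m pendant '[[8,[0,0,1.8],[0.02,0,0]],[8,[0,0,1.8],[0.02,0,0]]]' >/dev/null; python3 t.py
python3 -m pendant '[[8,[0,0,1.8],[0.02,0,0]],[8,[0,0,1.8],[0.02,0,0]]]' >/dev/null; python3 t.py
```

```text
t 20.68 p [436.6 148.6  81.1] jaw 109.86 F [ 0.  -0.5 -1.1] Mz -0.031 tau 0.011 | rad 90.06 ang 199.65 g 12.5 q [ 31.   9. -56. 118.   9.  57.  81.]
t 20.85 p [436.  150.3  81.1] jaw 108.71 F [ 0.3  0.2 -1.1] Mz 0.001 tau -0.009 | rad 90.09 ang 198.52 g 12.2 q [ 31.   9. -56. 118.   9.  57.  79.]
```

```bash
python3 -m pendant '[[8,[0,0,1.8],[0.02,0,0]],[8,[0,0,1.8],[0.02,0,0]]]' >/dev/null; python3 t.py
```

```text
t 21.02 p [435.5 152.   81.1] jaw 107.56 F [-0.8  0.8 -2. ] Mz 0.042 tau -0.045 | rad 89.99 ang 197.38 g 12.0 q [ 31.   9. -56. 118.   9.  57.  78.]
```

```bash
python3 -m pendant '[[8,[0,0,1.4],[0.015,0,0]],[8,[0,0,1.4],[0.015,0,0]]]' >/dev/null; python3 t.py
```

```text
t 21.18 p [435.2 153.2  81.1] jaw 106.72 F [ 0.2  0.3 -1. ] Mz 0.041 tau 0.018 | rad 89.96 ang 196.63 g 12.4 q [ 30.   9. -56. 118.   9.  57.  77.]
```

```bash
python3 -m pendant '[[8,[0,0,1.4],[0.015,0,0]],[8,[0,0,1.4],[0.015,0,0]]]' >/dev/null; python3 t.py
```

```text
t 21.35 p [434.8 154.3  81.1] jaw 105.86 F [ 1.2 -0.3 -1. ] Mz 0.100 tau 0.158 | rad 89.99 ang 195.86 g 12.3 q [ 30.   9. -56. 118.   9.  57.  76.]
```

```bash
python3 -m pendant '[[8,[0,0,1.4],[0.015,0,0]],[8,[0,0,1.4],[0.015,0,0]]]' >/dev/null; python3 t.py
```

```text
t 21.52 p [434.5 155.5  81.1] jaw 104.99 F [ 1.8 -0.9 -1.3] Mz 0.090 tau 0.212 | rad 90.00 ang 195.09 g 12.3 q [ 30.   9. -56. 118.   9.  57.  75.]
```

```bash
python3 -m pendant '[[8,[0,0,1.4],[0.015,0,0]],[8,[0,0,1.4],[0.015,0,0]]]' >/dev/null; python3 t.py
```

```text
t 21.68 p [434.1 156.9  81.1] jaw 104.13 F [ 1.5 -2.1 -1. ] Mz 0.070 tau 0.283 | rad 90.02 ang 194.13 g 12.2 q [ 30.   9. -55. 118.   9.  57.  74.]
```

```bash
python3 -m pendant '[[8,[0,0,1.4],[0.015,0,0]],[8,[0,0,1.4],[0.015,0,0]]]' >/dev/null; python3 t.py
```

```text
t 21.85 p [433.8 158.3  81.1] jaw 103.26 F [ 0.8 -1.4 -1.5] Mz 0.059 tau 0.195 | rad 90.00 ang 193.22 g 12.5 q [ 30.   9. -55. 118.   9.  57.  73.]
```

```bash
python3 -m pendant '[[8,[0,-0.07,3.6],[0.04,0,0]],[8,[0,-0.29,7.2],[0.08,0,0]],[8,[0,-0.65,10.8],[0.12,0,0]],[8,[0,-1.15,14.3],[0.16,0,0]],[8,[0,-1.8,17.9],[0.2,0,0]],[8,[0,-1.8,17.9],[0.2,0,0]]]' >/dev/null; python3 t.py
```

```text
t 22.35 p [431.4 176.4  81.1] jaw 91.83 F [ 2.1 -2.4 -1.6] Mz 0.058 tau 0.281 | rad 89.99 ang 181.59 g 12.5 q [ 26.   9. -55. 117.   9.  57.  59.]
```

```bash
python3 -m pendant '[[8,[0,-0.07,3.6],[0.04,0,0]],[8,[0,-0.29,7.2],[0.08,0,0]],[8,[0,-0.65,10.8],[0.12,0,0]],[8,[0,-1.15,14.3],[0.16,0,0]],[8,[0,-1.8,17.9],[0.2,0,0]],[8,[0,-2.6,21.4],[0.24,0,0]],[8,[0,-3.5,24.9],[0.28,0,0]],[8,[0,-4.6,28.3],[0.32,0,0]],[8,[0,-5.8,31.7],[0.36,0,0]],[8,[0,-7.1,35],[0.4,0,0]]]' >/dev/null; python3 t.py
```

```text
t 23.18 p [437.3 210.8  80.9] jaw 68.88 F [ 2.  -2.  -1.4] Mz 0.164 tau 0.273 | rad 89.91 ang 159.25 g 12.3 q [ 19.  12. -52. 115.  11.  58.  31.]
```

```bash
python3 -m pendant '[[8,[0,-0.07,3.6],[0.04,0,0]],[8,[0,-0.29,7.2],[0.08,0,0]],[8,[0,-0.65,10.8],[0.12,0,0]],[8,[0,-1.15,14.3],[0.16,0,0]],[8,[0,-1.8,17.9],[0.2,0,0]],[8,[0,-1.8,17.9],[0.2,0,0]],[8,[0,-1.8,17.9],[0.2,0,0]]]' >/dev/null; python3 t.py
```

```text
t 23.77 p [445.4 226.8  80.8] jaw 57.57 F [ 1.5 -2.6 -1.1] Mz 0.120 tau 0.248 | rad 89.86 ang 147.81 g 12.1 q [ 15.  14. -50. 113.  13.  58.  17.]
```

```bash
python3 -m pendant '[[8,[0,-0.07,3.6],[0.04,0,0]],[8,[0,-0.29,7.2],[0.08,0,0]],[8,[0,-0.65,10.8],[0.12,0,0]],[8,[0,-1.15,14.3],[0.16,0,0]],[8,[0,-1.36,15.6],[0.174,0,0]],[8,[0,-1.36,15.6],[0.174,0,0]],[8,[0,-1.36,15.6],[0.174,0,0]]]' >/dev/null; python3 t.py;
```

```text
t 24.35 p [454.7 239.2  80.9] jaw 47.58 F [ 1.8 -4.  -0.8] Mz 0.118 tau 0.282 | rad 89.87 ang 137.87 g 12.3 q [ 12.  16. -48. 111.  14.  59.   6.]
```

```bash
python3 -m pendant '[[8,[0,-0.1,-3.6],[-0.04,0,0]],[8,[0,-0.3,-7.2],[-0.08,0,0]],[8,[0,-0.65,-10.8],[-0.12,0,0]],[8,[0,-1,-13.4],[-0.15,0,0]],[8,[0,-1,-13.4],[-0.15,0,0]],[8,[0,-1,-13.4],[-0.15,0,0]]]' >/dev/null; python3 t.py;python3 -m pendant '[[8,[-1,0,0],[0,0,0]],[8,[-3,0,0],[0,0,0]],[8,[-5,0,0],[0,0,0]],[8,[-6,0,0],[0,0,0]]]' >/dev/null; python3 t.py
```

```text
t 24.85 p [446.1 230.   81.2] jaw 56.10 F [-0.1 -0.5 -1. ] Mz -0.034 tau 0.004 | rad 91.02 ang 145.83 g 12.6 q [ 15.  14. -50. 113.  13.  58.  16.]
t 25.18 p [446.7 229.8  87.5] jaw 56.12 F [-0.3 -0.3 -1.3] Mz -0.040 tau 0.002 | rad 90.40 ang 145.76 g 12.3 q [ 15.  14. -50. 113.  12.  59.  16.]
```

Unloaded and lifting freely. I'll raise it clear of the tube.

```bash
python3 -m pendant '[[8,[-5,0,0],[0,0,0]],[8,[-15,0,0],[0,0,0]],[8,[-27,0,0],[0,0,0]],[8,[-40,0,0],[0,0,0]],[8,[-52,0,0],[0,0,0]],[8,[-58,0,0],[0,0,0]],[8,[-58,0,0],[0,0,0]],[8,[-58,0,0],[0,0,0]]]' >/dev/null; python3 t.py; python3 - <<'E'
from h import *
ims=[]
for cam in ("scene","top"):
    r=optics.read_camera(cam); np.savez(f"/tmp/{cam}_9.npz",**r); row,col={"scene":(268,275),"top":(235,240)}[cam]
    h=20;i=r["image"][row-h:row+h,col-h:col+h]; ims.append(cv2.convertScaleAbs(cv2.resize(i,(400,400),interpolation=cv2.INTER_CUBIC),alpha=1.5))
cv2.imwrite("pics/n9.png",np.hstack(ims))
show(); goto((.5634,-.1494,.145),75.93)
E
```

```text
t 25.85 p [446.7 229.2 145.6] jaw 56.09 F [-0.8  0.3 -1.1] Mz -0.014 tau 0.009 | rad 90.07 ang 146.02 g 12.3 q [ 18.   9. -51. 109.   8.  65.  20.]
t 25.95 p [446.  229.  144.6] jaw 56.1 x [ 0.001 -0.    -1.   ] q [ 17.7   8.7 -51.  109.3   7.5  65.3  20. ] F [ 0.2   0.34 -1.36] M [ 0.116 -0.083  0.045] g 12.4
shift [-1.000e-01 -3.085e+02 -2.486e+02] rv [-3.462e-01  1.000e-04  1.300e-03] deg [-19.8   0.    0.1] rows>= 9.500291248918304 2.770130348162585
```

View pics/n9.png

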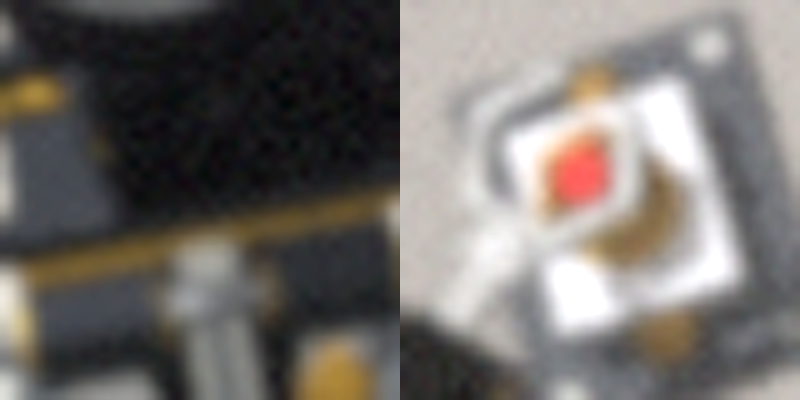

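```bash
python3 -m pendant '[[8,[0,-22,-18],[-0.02,0,0]],[8,[0,-52,-42],[-0.06,0,0]],[8,[0,-83,-67],[-0.1,0,0]],[8,[0,-114,-92],[-0.14,0,0]],[8,[0,-145,-117],[-0.18,0,0]],[8,[0,-176,-142],[-0.21,0,0]],[8,[0,-207,-167],[-0.25,0,0]],[8,[0,-238,-192],[-0.29,0,0]],[8,[0,-268,-216],[-0.32,0,0]],[8,[0,-290,-234],[-0.34,0,0]]]' >/dev/null; python3 -m pendant '[[8,[0,-15,-12],[-0.005,0,0]],[8,[0,-18.5,-14.6],[-0.006,0,0]],[8,[0,-18.5,-14.6],[-0.006,0,0]],[8,[0,-18.5,-14.6],[-0.006,0,0]],[8,[0,-18.5,-14.6],[-0.006,0,0]]]'>/dev/null; python3 - <<'E'
from h import *
show(); ims=[]
for cam in ("scene","top"):
    r=optics.read_camera(cam); np.savez(f"/tmp/{cam}_10.npz",**r); row,col={"scene":(268,275),"top":(235,240)}[cam]
    h=20;i=r["image"][row-h:row+h,col-h:col+h]; ims.append(cv2.convertScaleAbs(cv2.resize(i,(400,400),interpolation=cv2.INTER_CUBIC),alpha=1.5))
cv2.imwrite("pics/n10.png",np.hstack(ims))
goto((.5634,-.1494,.06),75.93)
E
```

```text
t 27.2 p [ 570.4 -143.1  144.9] jaw 76.08 x [ 0.001  0.001 -1.   ] q [ 42.4  18.2 -36.6  98.   11.5  67.6  78.9] F [-1.18  0.58 -1.35] M [ 0.12  -0.091 -0.035] g 12.3
shift [85.3  5.7 -7.4] rv [0.0026 0.0006 0.0017] deg [0.1 0.  0.1] rows>= 2.0586605218030254 0.02499432070585481
```

View pics/n10.png

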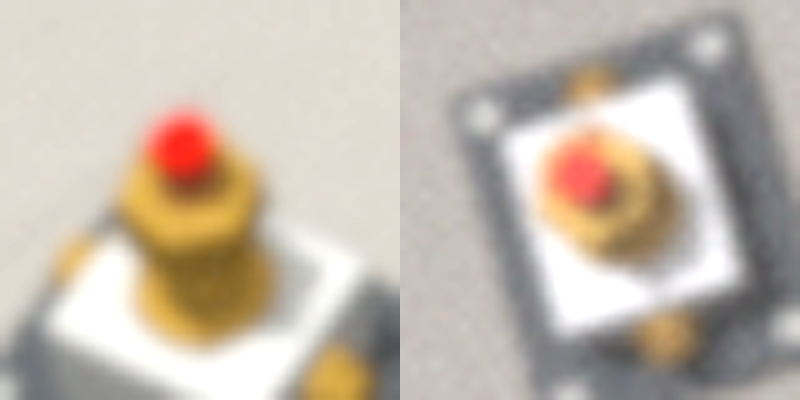

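```bash
python3 - <<'E'
from fitn import *
for tag,ys in (("1",(110,118,126)),("2",(46,54,62)),("10",(-11,-3,5))):
    W={c:dict(np.load(f"/tmp/{c}_{tag}.npz")) for c in ("scene","top")}
    for cs in (("scene",),("top",)):
        if tag=="2" and cs==("top",): continue
        f=lambda p:costn(p,cs,None,.004,W)
        best=None
        for y0 in ys:
            x0=np.array([.5214,.1789,y0]); s=minimize(f,x0,method="Nelder-Mead",options=dict(initial_simplex=[x0,x0+[.002,0,0],x0+[0,.002,0],x0+[0,0,6]],xatol=1e-4,fatol=.01))
            if best is None or s.fun<best.fun: best=s
        print(tag,cs,best.x.round(4),round(best.fun,1))
E
```

```text
1 ('scene',) [  0.5217   0.1793 120.6145] 49.5
1 ('top',) [  0.5214   0.1784 117.2265] 13.3
2 ('scene',) [ 0.5215  0.1791 57.0734] 60.3
10 ('scene',) [0.5218 0.1794 3.1678] 54.0
10 ('top',) [ 0.5213  0.1784 -2.7521] 14.6
```

```bash
python3 -m pendant '[[8,[10,3,-4],[0,0,0]],[8,[35,5.7,-7.4],[0.002,0,0.002]],[8,[60,5.7,-7.4],[0.002,0,0.002]],[8,[80,5.7,-7.4],[0.002,0,0.002]],[8,[85,5.7,-7.4],[0.002,0,0.002]],[8,[85,5.7,-7.4],[0.002,0,0.002]],[8,[85,5.7,-7.4],[0.002,0,0.002]],[8,[85,5.7,-7.4],[0.002,0,0.002]]]' >/dev/null; python3 - <<'E'
from h import *
show(); r=optics.read_camera("scene"); row,col,h=200,345,30; i=r["image"][row-h:row+h,col-h:col+h]; cv2.imwrite("pics/p11.png",cv2.convertScaleAbs(cv2.resize(i,(560,560),interpolation=cv2.INTER_CUBIC),alpha=1.5))
goto((.5634,-.1494,.036),75.93)
E
```

```text
t 27.97 p [ 564.9 -151.2   61.8] jaw 75.84 x [ 0.003 -0.    -1.   ] q [ 41.6  22.9 -34.8 102.8  15.1  58.8  76.9] F [ 0.22 -0.05 -1.18] M [ 0.121 -0.105  0.   ] g 12.6
shift [25.9  2.1  1.5] rv [-0.0018  0.0003  0.0029] deg [-0.1  0.   0.2] rows>= 0.6242571384857116 0.027293860518922325
```

View pics/p11.png

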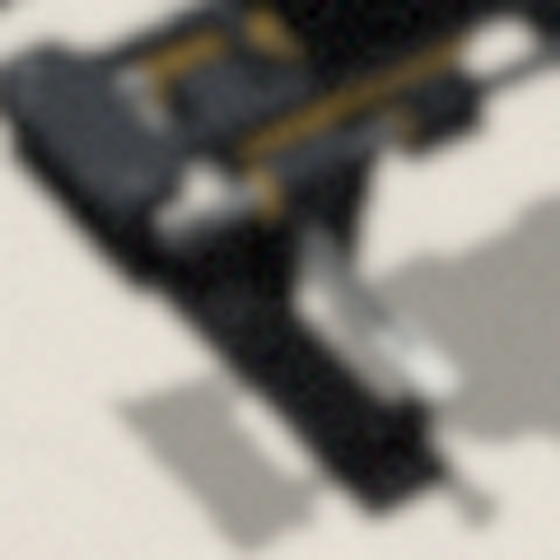

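```bash
python3 -m pendant '[[8,[6,2.1,1.5],[0,0,0.002]],[8,[14,2.1,1.5],[0,0,0.002]],[8,[20,2.1,1.5],[0,0,0.002]],[8,[20,2.1,1.5],[0,0,0.002]],[8,[20,2.1,1.5],[0,0,0.002]],[8,[20,2.1,1.5],[0,0,0.002]]]' >/dev/null; python3 - <<'E'
from h import *
show(); goto((.5634,-.1494,.0336),75.93)
E
```

```text
t 28.52 p [ 562.1 -149.2   40.2] jaw 75.81 x [-0.002  0.001 -1.   ] q [ 41.   24.4 -34.3 103.8  16.1  56.9  76. ] F [ 0.54 -0.42 -1.15] M [ 0.091 -0.113 -0.006] g 12.3
shift [ 6.6 -1.3  0.1] rv [-0.002   0.0007 -0.0021] deg [-0.1  0.  -0.1] rows>= 0.16075846613781933 0.024057782069427054
```

```bash
python3 -m pendant '[[8,[1.5,-1.3,0.1],[-0.002,0,-0.003]],[8,[3,-1.3,0.1],[-0.002,0,-0.003]],[8,[4.5,-1.3,0.1],[-0.002,0,-0.003]],[8,[5,-1.3,0.1],[-0.002,0,-0.003]],[8,[5,-1.3,0.1],[-0.002,0,-0.003]]]' >/dev/null; python3 s.py; python3 -m pendant '[[8,[0.5,0,0],[0,0,0]],[8,[1,0,0],[0,0,0]],[8,[1,0,0],[0,0,0]]]' >/dev/null; python3 s.py
```

```text
t 28.93 p [ 563.3 -149.4   35.1] jaw 75.93 x [ 0.001  0.    -1.   ] q [ 40.8  24.8 -34.2 104.   16.4  56.2  75.8] F [ 0.12 -0.17 -0.15] M [ 0.094 -0.132 -0.028] g 12.1
t 29.18 p [ 563.3 -149.4   34.2] jaw 75.93 x [ 0.001  0.    -1.   ] q [ 40.8  24.8 -34.2 104.   16.5  56.1  75.8] F [ 0.34 -0.45 -1.43] M [ 0.102 -0.118  0.032] g 12.4
```

```bash
python3 -m pendant '[[8,[0.4,0,0],[0,0,0]],[8,[0.7,0,0],[0,0,0]],[8,[0.7,0,0],[0,0,0]]]' >/dev/null; python3 s.py; python3 -m pendant '[[8,[0.4,0,0],[0,0,0]],[8,[0.6,0,0],[0,0,0]],[8,[0.6,0,0],[0,0,0]]]' >/dev/null; python3 s.py
```

```text
t 29.43 p [ 563.4 -149.4   33.7] jaw 75.93 x [ 0.001  0.    -1.   ] q [ 40.8  24.9 -34.1 104.   16.5  56.   75.8] F [-0.82 -0.08  0.31] M [ 0.047 -0.006  0.01 ] g 12.6
t 29.68 p [ 563.5 -149.4   33.6] jaw 75.93 x [ 0.001 -0.    -1.   ] q [ 40.8  24.9 -34.1 104.   16.5  56.   75.7] F [-2.86  1.41  4.94] M [ 0.117  0.354 -0.021] g 12.4
```

```bash
python3 -m pendant '[[14,[-0.4,0,0],[0,0,0]],[20,[-0.4,0,0],[0,0,0]],[35,[-0.4,0,0],[0,0,0]],[50,[-0.4,0,0],[0,0,0]],[60,[-0.4,0,0],[0,0,0]],[60,[-0.4,0,0],[0,0,0]],[60,[-0.4,0,0],[0,0,0]]]' >/dev/null; python3 s.py; python3 -m pendant '[[60,[-10,0,0],[0,0,0]],[60,[-40,0,0],[0,0,0]],[60,[-80,0,0],[0,0,0]],[60,[-120,0,0],[0,0,0]],[60,[-160,0,0],[0,0,0]],[60,[-200,0,0],[0,0,0]],[60,[-200,0,0],[0,0,0]],[60,[-200,0,0],[0,0,0]]]' >/dev/null; python3 s.py
```

```text
t 30.27 p [ 563.4 -149.4   33.3] jaw 75.93 x [ 0.001  0.    -1.   ] q [ 40.8  24.9 -34.1 104.   16.5  56.   75.7] F [-0.04 -0.09 -0.77] M [ 0.084 -0.171 -0.017] g 45.1
t 30.93 p [ 564.9 -149.5  237.3] jaw 75.94 x [ 0.007 -0.002 -1.   ] q [ 44.4  13.3 -37.5  92.3   8.4  76.7  81.8] F [-0.45  0.38 -1.13] M [ 0.144 -0.131 -0.036] g 60.2
```

Now I'll move the arm aside toward its start so both cameras can see the spanner, then check.

```bash
python3 -m pendant '[[60,[0,150,-200],[0,0,0]],[60,[0,150,-200],[0,0,0]],[60,[0,150,-200],[0,0,0]],[60,[0,150,-200],[0,0,0]],[60,[0,150,-200],[0,0,0]],[60,[0,150,-200],[0,0,0]],[60,[0,150,-200],[0,0,0]],[60,[0,150,-200],[0,0,0]]]' >/dev/null; python3 s.py; python3 - <<'E'
from fit2 import *
ims=[]
for c in ("scene","top"):
    r=optics.read_camera(c); np.savez(f"/tmp/{c}_12.npz",**r); V[c]=r
    cv2.imwrite(f"pics/full12_{c}.png",r["image"])
overlay("pics/fin.png",[],{"scene":(203,345),"top":(212,353)})
for cs in (("scene",),("top",)):
    x0=np.array([.5625,-.149,76]); s=minimize(cost,x0,args=(cs,),method="Nelder-Mead",options=dict(initial_simplex=[x0,x0+[.004,0,0],x0+[0,.004,0],x0+[0,0,3]],xatol=1e-4,fatol=.01)); print(cs,s.x.round(4),s.fun)
E
```

```text
t 31.6 p [ 366.2 -308.5  232. ] jaw 75.57 x [-0.001  0.002 -1.   ] q [ 64.1  -1.3 -26.5 106.3  -0.6  75.  113.3] F [ 0.42  0.69 -0.01] M [ 0.091 -0.216 -0.01 ] g 60.1
('scene',) [ 0.5625 -0.149  76.8784] 120.12300267300222
('top',) [ 0.5606 -0.1483 75.7657] 92.17661314315097
```

View pics/fin.png

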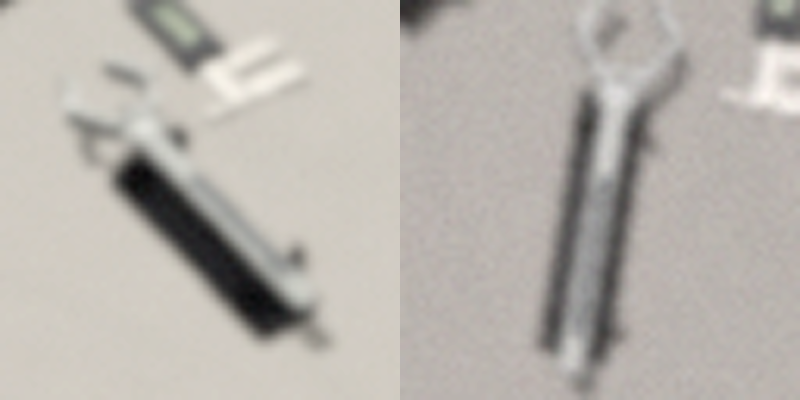

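View pics/full12_top.png

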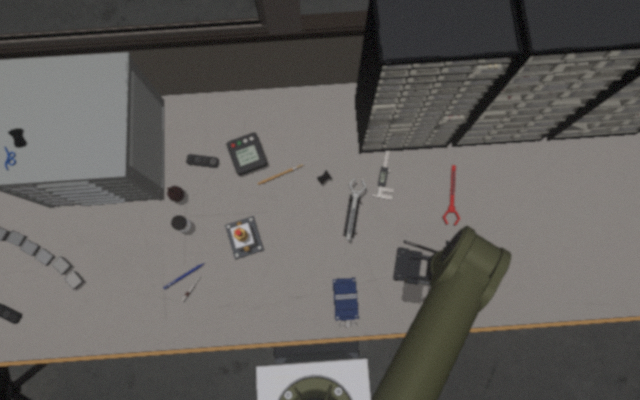

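The final pictures show the spanner lying in both saddles, in the same place as at the start. In the top view the ring is at about (358,186) and the end at (348,240). The bystanders haven't moved, so I'm handing in.

```bash
python3 -m pendant '[[60,[0,0,0],[0,0,0]],[60,[0,0,0],[0,0,0]]]' >/dev/null; python3 -c "
from cell import env; print(env.sign_off())"
```

```text
the job is handed in; nothing more can be done
None
```

The job is done and handed in at about 32 s. The nut was run up finger-tight, tightened about one flat with the spanner, and the spanner is back on its rest. No verdict was reported.

**Finger-tight:** I turned the nut clockwise with the fingers by about 64°. The resistance rose from about 0.03 to 0.28 N m after roughly 58°. I had already sent two further small steps before reading it, so the fingers went about 5° past that point.

**Spanner fit:** The first attempt touched the nut's top at about 4 N. I lifted it, shifted it 1.3 mm sideways, and it then dropped on freely.

**Tightening:** It began to drive at about 0.28 N m, and I turned it about 57° from there. That puts the nut about 57° beyond where the fingers left it, and about 62° past finger-tight. I chose 57° to split the difference after the overshoot; both figures are good to a degree or two.

**Last checks:**
- **Nut angle:** the image fits of the red dot agree with a turn of about 57° by the spanner, to within roughly 3°. The two cameras differed by 6° on the final position.
- **Spanner on its rest:** its fitted position is within about 1 mm of where it started in both views. It lies in both saddles, and the gripper is clear.
- **Bystanders:** the jar, loupe, blower and the other bench items look unmoved in the top picture.

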